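# Fill the padlock tray and bolt it back under its cover

## Robot

A 6-joint arm with a two-finger parallel gripper is mounted at the origin on the work surface. World frame = base frame: x ahead of the robot, y to its left, z up, the work surface at z = 0. Lengths are in m, angles in rad, forces in N, time in s.
With the tool pointing down it reaches from about 0.25 to 0.775 m from the base axis. Payload 4 kg.
Tool frame: the origin (TCP) lies on the centre line of the jaws, within the pads' length; the fingertips stand 8 mm ahead of it and the grasp point (between the pads) lies 11 mm behind it; z points along the fingers, y is the direction in which the jaws open and shut (so a half turn about z gives the same grasp; the last joint's range is limited). The gripper opens to 94 mm and grips with 3 to 60 N. Pads are 16 mm wide; open, the fingers measure 119 mm over their backs; the gripper's body (75 mm by 177 mm) begins 78 mm behind the grasp point.
Start: joints at [1.014, 0.087, 1.371, -0, 1.684, -0.103], TCP at [0.241, 0.494, 0.214] pointing down, gripper open.
Joint ranges: [-3.1, 3.1], [-0.76, 2.03], [0.27, 2.55], [-1.08, 4.22], [0.17, 2.65], [-2.57, 2.57]. Speed limits (rad/s): [2.79, 2.79, 3.14, 3.14, 3.14, 3.14].

## Interface

Orientations are given as [roll, pitch, yaw] about the fixed x, y, z axes, in that order (R = Rz(yaw) Ry(pitch) Rx(roll)).
In Python, from bench import * gives the robot as it stands.
- The arm moves only by the tool step_arm, never from a script. Its argument "steps" is a list of rows, each an object of numbers: "jaw": the opening, from 0 (shut) to 1 (fully open); "tx", "ty", "tz": the shift along the tool's x, y, z in m; "ax", "ay", "az": the turn, a rotation vector about the tool's x, y, z in rad. In form: [{"jaw": .., "tx": .., "ty": .., "tz": .., "ax": .., "ay": .., "az": ..}, ...]. A call has 1 to 8 rows; each row is the pose to reach, as a shift and turn from the pose measured when the call began, along the tool's axes at that moment; what a row does not reach only later rows make up. A row lasts 1/10 s, in which the tool goes at most 50 mm and 8.59 degrees, less where a joint would pass 70% of its speed; a pose out of reach is approached as far as the arm can. A call with a gripper value outside its range is refused whole. The fingers move at their own pace and stop on an object; the grip force is fixed at half the most. Time passes only in rows, so rows that repeat a pose let the fingers close. It gives the time, the measured TCP pose, the force and the opening at its end, in the units of the state.
- get_obs(): the state, without advancing time (a new reading comes with each control period).
- snapshot(name): name is "scene" or "top"; returns (picture, depth): 480x640x3 uint8, red, green, blue; 480x640 float32, m along the optical axis (not along the pixel's ray), 0 where there is no reading.
- camera_model(name): a dict with "intrinsics" (3x3 intrinsics, pixels), "origin" and "orientation" of the camera in the world. Camera axes: x right, y down, z forward; pixel columns grow to the right and rows downward; lengths in m; the calibration is good to about 2 mm. A picture is of the moment at which its call begins. camera_model takes no time and is no camera call.
- close_job(): hands the job in, once; it reports no verdict.
Trained networks look in the newest picture that a camera, given by its name, has taken for a name from the list of things; names that differ only in an ending like _2 or _b are one class to them, and where a whole thing is asked for, a point or a joint stands for the part that bears it (a point fixed in the world has none). Each returns a list of dicts, best first, with "confidence" (0 to 1); they miss things now and then, are a little off and sometimes report something else, mostly with a low value. They report only what shows in the picture. A call takes as long as a camera call. They do not tell look-alikes from the thing itself.
- silhouettes(camera, query): "pixels" (480x640 bool, what is visible of it) and "rect" ([left, top, right, bottom] in pixels, round what is visible of it).
The state is a dict: "time": time; "joint_positions": joint angles; "qvel": joint speeds; "joint_torque": joint torques, N m; "tool_pos": TCP position; "ee_rot": TCP orientation; "wrist_force": force on the tool from outside, world axes, zero at the start; "wrist_torque": the same for the moment, N m; "width": finger opening in m.
Only numpy, scipy, OpenCV 4.12 (cv2) and the standard library are available. Lean on these libraries where they do the work, as an engineer would, in place of code of your own. Each camera call takes 0.05 s, during which the arm holds its last target. There are 200 camera calls.

## Task

Draw back the holder's bolt and slide the empty blue tray right out onto the bench; lay every padlock flat in it, side by side and not piled, while it is outside. Then slide the loaded tray back in under the clear cover until it is fully home against the back stop, and shoot the bolt fully across behind it. Leave the screwdriver, the can and the pliers where they are.

Things in the scene. Friction and masses are not known exactly. Their poses are not given: they have to be found in the camera images.
- tray: Loose shallow blue steel tray with a black mat inside, 200 mm long (own x) by 180 mm wide (own y), walls 20 mm high and 4 mm thick, floor 4 mm thick, 0.35 kg. Origin: centre of its underside; z up. Its grip plate is at the -x end; its +x end goes into the holder first. Starts empty and home in the holder; slides along the bench when moved by the grip plate.
- tray_grip (a point): Middle of the tray's upright yellow grip plate, at tray x = -150 mm, 45 mm above the bench. The plate is 12 mm thick along tray x, 44 mm wide along y, 2 to 60 mm above the bench; pinch it across its 12 mm from above. A flat stem (26 mm wide, top at 10 mm) joins it to the tray.
- holder: Fixed low grey steel bay with a clear flat cover. Origin: centre of the bay at bench height; +x points into the bay (the way the tray goes in), z up. Its floor is the bench. Back stop at x = +100 mm; side walls' inner faces at y = +-95 mm; 38 mm clear under the cover, whose top is at 44 mm. Fully home, the tray has the same origin and axes as the holder; its grip plate stays outside.
- holder_mouth (a point): Middle of the bay's open mouth at bench height, at holder x = -100 mm. A yellow bar crosses over it (underside 38 mm or more, top 49 mm above the bench); the side strips' screws reach 54 mm. The side walls flare outward slightly over the first 20 mm inside the mouth.
- bolt (a joint): Steel bolt sliding across the mouth at holder x = -113 mm (bar 12 mm thick, 6 to 20 mm above the bench), on the holder's -y side. 0 = shot (tip at holder y = -30 mm, blocking the tray), 0.08 m = fully drawn back (tip at y = -110 mm, clear of the tray); grows as it moves to holder -y. Stays where left; about 1.5 N moves it. Starts at 0 to 0.03.
- bolt_knob (a point): Point on the axis of the bolt's upright black knob (a round rod 14 mm thick standing on the bolt, its top 84 mm above the bench), 70 mm above the bench. Moves with the bolt: at holder x = -113 mm, y = -60 mm minus the joint value.
- lock1: Loose padlock with a brass-coloured body, lying flat: 74 mm long (own x) by 40 mm wide (own y) by 24 mm thick (own z), about 0.12 kg. Origin at the middle of length, width and thickness. The block body reaches from x = -37 to +7 mm (middle at x = -15 mm); the steel shackle, 34 mm wide and 8 mm thick, reaches on to x = +37 mm. May be absent.
- lock2: Loose padlock with a plain steel body, lying flat: 74 mm long (own x) by 40 mm wide (own y) by 24 mm thick (own z), about 0.12 kg. Origin at the middle of length, width and thickness. The block body reaches from x = -37 to +7 mm (middle at x = -15 mm); the steel shackle, 34 mm wide and 8 mm thick, reaches on to x = +37 mm. May be absent.
- lock3: Loose padlock with a green body, lying flat: 74 mm long (own x) by 40 mm wide (own y) by 24 mm thick (own z), about 0.12 kg. Origin at the middle of length, width and thickness. The block body reaches from x = -37 to +7 mm (middle at x = -15 mm); the steel shackle, 34 mm wide and 8 mm thick, reaches on to x = +37 mm. May be absent.
- lock4: Loose padlock with an orange body, lying flat: 74 mm long (own x) by 40 mm wide (own y) by 24 mm thick (own z), about 0.12 kg. Origin at the middle of length, width and thickness. The block body reaches from x = -37 to +7 mm (middle at x = -15 mm); the steel shackle, 34 mm wide and 8 mm thick, reaches on to x = +37 mm. May be absent.
- screwdriver: Bystander: a screwdriver lying on the bench; leave it.
- oilcan: Bystander: a green can 60 mm across and 150 mm tall standing on the bench; leave it.
- pliers: Bystander: red-handled pliers lying on the bench; leave them.
There are look-alikes about, which are no part of the job. What is shaped like the lock4 but black or pink is not meant. Leave any red look-alike of the lock2 alone.

How it is judged:
By the outcome, as a careful person would: the job done as asked, in the order asked, and still so for the second after the job is handed in, with the robot touching nothing.
Of lock1, lock2, lock3, lock4 only 3 to 4 are there at a start; the rules pass over those that are not, and their reading is None.
At some moment in a run one of lock1, lock2, lock3, lock4 may be knocked a few centimetres aside while the robot is not near it.
Once in a run the grip may slacken for a moment while it holds something.
It also fails if it takes over 192 s, if anything falls off the work surface, if the arm or the gripper's body presses on something with over 40 N, if the wrist force passes 120 N, or if a joint passes its speed limit or range.

## Working session

There is one attempt and no reset: what is moved stays moved. The work goes in short steps, Python scripts to look and compute and a tool call to move; the robot and the scene stay as the last step left them, time stands still between calls to the robot, and variables do not carry over. Pictures are saved under pics/ and viewed, about 12 in all and at most 16, crops included, and the job is handed in when it is done.

Besides the shell and the picture viewer there is one more tool, called after "Request:" as name(argument=value, ...) on one line, values as JSON. step_arm: Moves the arm, as the interface text tells. Its arguments: {"type":"object","properties":{"steps":{"type":"array"}},"required":["steps"]}

```bash
mkdir -p pics; cat > h.py <<'E'
from bench import *
import numpy as np, cv2
from scipy.spatial.transform import Rotation as R
def cam(n):
    m=camera_model(n); o=np.array(m["orientation"],float)
    Rm=o if o.shape==(3,3) else (R.from_euler('xyz',o).as_matrix() if o.size==3 else None)
    return np.array(m["intrinsics"]),np.array(m["origin"]),Rm
def cloud(n,d):
    K,o,Rm=cam(n); v,u=np.mgrid[:480,:640]
    p=np.stack([(u-K[0,2])/K[0,0]*d,(v-K[1,2])/K[1,1]*d,d],-1)
    w=p@Rm.T+o; w[d<=0]=np.nan; return w
def proj(n,p):
    K,o,Rm=cam(n); q=(np.atleast_2d(p)-o)@Rm; q=q@K.T; return q[:,:2]/q[:,2:]
def save(n,pic,s=1): cv2.imwrite(f"pics/{n}.png",cv2.resize(pic[:,:,::-1],None,fx=s,fy=s))
E
python3 - <<'E'
from h import *
print(get_obs())
for n in("scene","top"):
    print(n,camera_model(n)); p,d=snapshot(n); save(n+"0",p); np.savez(n+"0",p=p,d=d)
    for q in ["tray","tray_grip","holder","bolt_knob","lock1","lock2","lock3","lock4"]:
        w=cloud(n,d)
        for r in silhouettes(n,q):
            m=r["pixels"]; print(n,q,round(r["confidence"],2),r["rect"],np.round(np.nanmedian(w[m],0),3),np.median(p[m],0))
E
```

```text
{'time': 0.0, 'joint_positions': array([ 1.01389933e+00,  8.79559182e-02,  1.37224101e+00, -3.02844700e-05,
        1.68358753e+00, -1.03104488e-01]), 'qvel': array([-0.00125827,  0.0008375 ,  0.000314  ,  0.00017801, -0.0011149 ,
        0.00131243]), 'joint_torque': array([-1.41374428e-03, -3.40179920e+01, -3.02428830e+01,  7.19175115e-02,
        3.29849054e-02, -1.48652425e-04]), 'tool_pos': array([0.24084324, 0.49387773, 0.21231037]), 'ee_rot': array([-3.13940938e+00, -1.95645676e-04,  2.68779655e+00]), 'wrist_force': array([-0.63878574, -0.26650873, -0.39724361]), 'wrist_torque': array([ 0.02830159, -0.01702243,  0.06706785]), 'width': 0.09402765568232813}
scene {'intrinsics': array([[565.90293755,   0.        , 321.20731981],
       [  0.        , 565.90293755, 248.97240081],
       [  0.        ,   0.        ,   1.        ]]), 'origin': array([ 1.13674728, -0.62060832,  0.96478798]), 'orientation': array([-2.39719241,  0.0150319 ,  0.7866835 ])}
scene tray 0.96 [361.2, 180.9, 419.4, 218.9] [0.511 0.215 0.018] [59. 97. 94.]
scene tray 0.48 [355.3, 132.5, 470.3, 243.6] [0.528 0
[... 4678 characters left out ...]
0.61  -0.149  0.023] [221.  44.  36.]
top lock3 0.22 [132.6, 187.6, 225.4, 304.2] [0.506 0.317 0.045] [106. 122. 120.]
top lock4 0.95 [427.8, 283.7, 454.8, 296.9] [ 0.417 -0.372  0.024] [246. 159.  10.]
top lock4 0.85 [472.0, 289.0, 496.2, 314.2] [ 0.384 -0.469  0.024] [243. 158. 197.]
top lock4 0.78 [442.2, 223.6, 463.2, 244.3] [ 0.571 -0.398  0.023] [229. 202.  84.]
top lock4 0.67 [393.4, 209.0, 421.4, 233.9] [ 0.598 -0.282  0.023] [216. 219. 220.]
top lock4 0.56 [414.4, 323.4, 443.1, 349.1] [ 0.307 -0.33   0.023] [57. 49. 50.]
top lock4 0.54 [345.6, 206.2, 373.7, 227.5] [ 0.61  -0.149  0.023] [221.  44.  36.]
top lock4 0.22 [132.6, 187.6, 225.4, 304.2] [0.506 0.317 0.045] [106. 122. 120.]
```

View pictures.

View pics/top0.png

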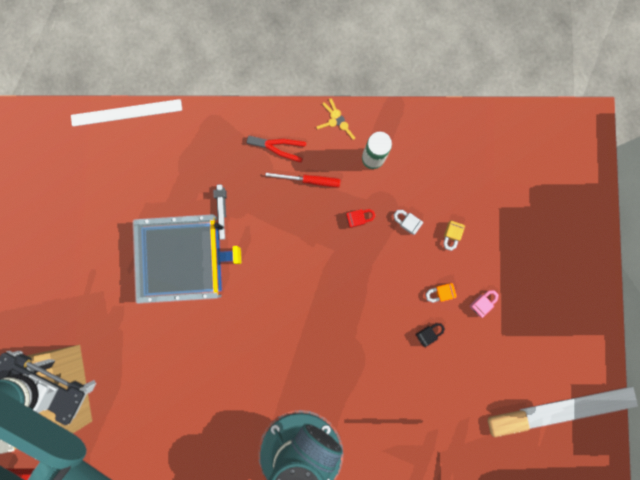

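View pics/scene0.png

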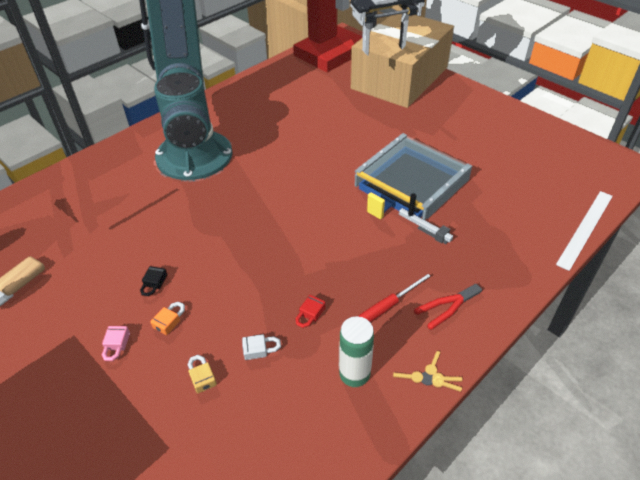

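```bash
cat > fit.py <<'E'
from h import *
def rectfit(w,sel):
    q=w[sel][:,:2].astype(np.float32)
    (c,s,a)=cv2.minAreaRect(q*1000); return np.round(c,1),np.round(s,1),round(a,2),len(q)
E
python3 - <<'E'
from fit import *
import warnings; warnings.filterwarnings("ignore")
for n in("scene","top"):
    z=np.load(n+"0.npz"); p=z["p"].astype(int); w=cloud(n,z["d"]); X,Y,Z=np.moveaxis(w,-1,0)
    reg=(X>.35)&(X<.72)&(Y>.15)&(Y<.46)
    print(n,"bench z",np.nanmedian(Z[(X>.4)&(X<.6)&(Y>0)&(Y<.1)]))
    print(" cover",rectfit(w,reg&(Z>.03)&(Z<.06)&(Y>.2)&(X<.615)))
    yel=(p[...,0]>150)&(p[...,1]>120)&(p[...,2]<110)&reg
    g=yel&(Y<.2)&(Z>.02); print(" grip",rectfit(w,g),np.round(np.nanmedian(w[g],0),3),np.nanmin(w[g],0).round(3),np.nanmax(w[g],0).round(3))
    b=yel&(Y>.2); print(" bar",rectfit(w,b),np.nanmedian(Z[b]))
    k=reg&(Z>.058)&(p.sum(-1)<200); print(" knob",k.sum(),np.round(w[k],3)[:30].tolist())
    for nm,(x,y) in dict(brass=(.571,-.398),steel=(.598,-.282),orange=(.417,-.372),red=(.61,-.149)).items():
        m=(np.hypot(X-x,Y-y)<.06)&(Z>.006)
        if nm=='steel': m&=(np.hypot(X-x,Y-y)<.055)
        print(" ",nm,rectfit(w,m),"body",rectfit(w,m&(Z>.019)))
E
python3 - <<'E'
import sys; sys.path.insert(0,'.')
import os; os.chdir('.')
from h import *
a=np.load("top0.npz")["p"][190:320,330:510]; b=np.load("top0.npz")["p"][170:310,120:260]
save("crop1",cv2.resize(a,(800,578)))
c=np.load("scene0.npz")["p"][130:250,340:480]; save("crop2",cv2.resize(c,(700,600)))
E
```

```text
scene bench z 0.0023626686703517863
 cover (array([501.6, 315.3]), array([217.6, 238.3]), 3.3, 4907)
 grip (array([514.3, 163.4]), array([45. , 13.4]), 13.14, 197) [0.515 0.162 0.041] [0.491 0.157 0.02 ] [0.538 0.173 0.064]
 bar (array([505.6, 231.9]), array([198.4,  47.7]), 3.62, 370) 0.04931467673124712
 knob 58 [[0.58, 0.209, 0.086], [0.583, 0.209, 0.087], [0.585, 0.21, 0.088], [0.586, 0.213, 0.086], [0.587, 0.215, 0.086], [0.581, 0.208, 0.084], [0.586, 0.206, 0.088], [0.587, 0.208, 0.087], [0.589, 0.212, 0.086], [0.583, 0.206, 0.083], [0.584, 0.208, 0.082], [0.587, 0.208, 0.085], [0.589, 0.209, 0.085], [0.591, 0.211, 0.085], [0.585, 0.203, 0.083], [0.585, 0.207, 0.081], [0.587, 0.209, 0.08], [0.589, 0.21, 0.081], [0.591, 0.21, 0.083], [0.583, 0.207, 0.076], [0.586, 0.206, 0.079], [0.587, 0.21, 0.077], [0.593, 0.205, 0.084], [0.592, 0.21, 0.08], [0.583, 0.207, 0.073], [0.586, 0.207, 0.075], [0.589, 0.208, 0.076], [0.587, 0.213, 0.072], [0.589, 0.214, 0.072], [0.581, 0.208, 0.068]]
  brass (array([ 576. , -401.1]), array([106.5,  98.1]), 42.59, 680) body (array([ 568.2, -398.9]), a
[... 1092 characters left out ...]
 0.206, 0.059], [0.576, 0.213, 0.086], [0.577, 0.211, 0.083], [0.577, 0.21, 0.078], [0.578, 0.208, 0.075], [0.579, 0.208, 0.063], [0.577, 0.214, 0.06], [0.576, 0.211, 0.062]]
  brass (array([ 571.6, -392.8]), array([105. , 102.8]), 76.53, 384) body (array([ 564.4, -397.5]), array([40. , 69.1]), 70.57, 267)
  steel (array([ 597.9, -282.8]), array([94.1, 76.9]), 8.33, 372) body (array([ 600.3, -280.5]), array([63.5, 41.3]), 57.14, 259)
  orange (array([ 407. , -366.8]), array([97.6, 91. ]), 62.41, 388) body (array([ 412.3, -362.4]), array([39.3, 72.9]), 14.04, 270)
  red (array([ 607.6, -149.9]), array([ 87.8, 109.8]), 79.68, 369) body (array([ 612.1, -155.3]), array([40.1, 70.7]), 13.48, 258)
```

View pics/crop1.png

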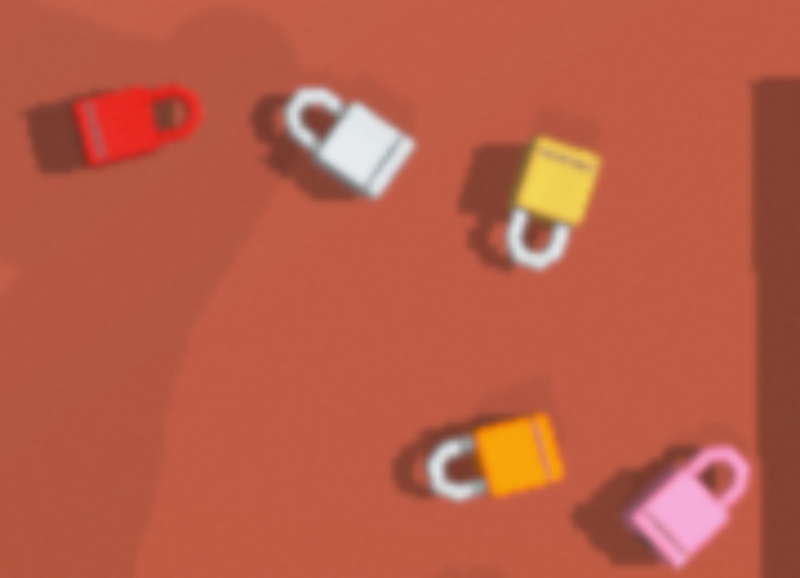

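View pics/crop2.png

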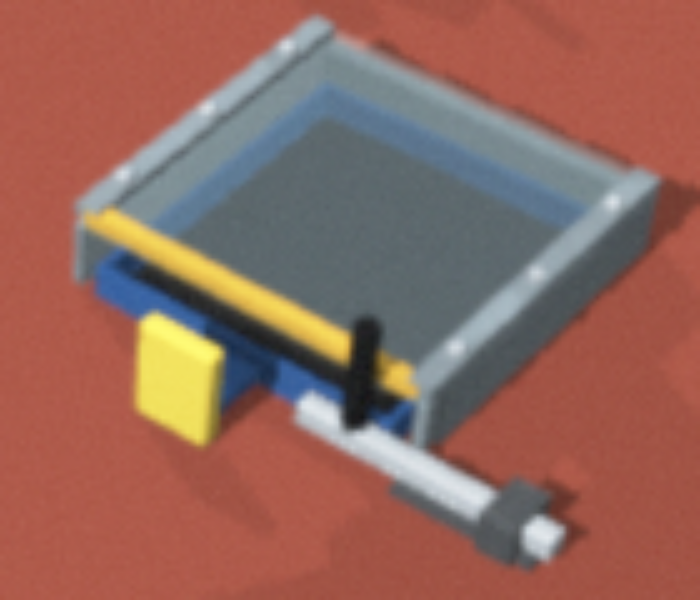

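```bash
cat > go.py <<'E'
import sys
from h import *
def go(*targets):
    o=get_obs(); p=np.array(o["tool_pos"]); r=R.from_euler('xyz',o["ee_rot"])
    print("t",round(o["time"],1),"pos",p.round(4),"rpy deg",np.degrees(o["ee_rot"]).round(1),"w",round(o["width"],4),"F",np.round(o["wrist_force"],1))
    pp,rr=p,r
    for t in targets:
        x,y,z,yaw=t; q=R.from_euler('xyz',[np.pi,0,np.radians(yaw)])
        q2=R.from_euler('xyz',[np.pi,0,np.radians(yaw+180)])
        if (r.inv()*q2).magnitude()<(r.inv()*q).magnitude() and len(sys.argv)<99: q=q2
        d=r.inv().apply(np.array([x,y,z])-p); a=(r.inv()*q).as_rotvec()
        n=max(np.linalg.norm(np.array([x,y,z])-pp)/.05,np.degrees((rr.inv()*q).magnitude())/8.59)
        print(" tgt",t,"t",d.round(3).tolist(),"a",a.round(3).tolist(),"rows",round(n,1)); pp,rr=np.array([x,y,z]),q
HC=np.array([.501,.316]); HY=np.radians(3.6); hx=np.array([-np.sin(HY),np.cos(HY)]); hy=-np.array([np.cos(HY),np.sin(HY)])
def H(x,y): return HC+x*hx+y*hy
E
python3 - <<'E'
from go import *
print("knob",H(-.113,-.075),"grip",H(-.15,0))
go((.583,.2095,.2,93.6),(.583,.2095,.075,93.6))
from fit import *
z=np.load("top0.npz"); w=cloud("top",z["d"]); p=z["p"].astype(int)
red=(p[...,0]>170)&(p[...,1]<90)&(p[...,2]<90)
for a in ((255,165,345,195),(240,130,310,162),(360,125,395,170)):
    s=w[a[1]:a[3],a[0]:a[2]].reshape(-1,3); s=s[s[:,2]>.006]; print(np.nanmin(s,0),np.nanmax(s,0))
E
```

```text
knob [0.58294733 0.20793227] grip [0.51041858 0.16629599]
t 0.9 pos [0.2411 0.4944 0.2135] rpy deg [180.   0. 154.] w 0.0941 F [-0.6  0.5 -0.6]
 tgt (0.583, 0.2095, 0.2, 93.6) t [-0.432, -0.106, 0.014] a [0.0, -0.0, 1.054] rows 8.9
 tgt (0.583, 0.2095, 0.075, 93.6) t [-0.432, -0.106, 0.139] a [0.0, -0.0, 1.054] rows 2.5
[ 0.67366291 -0.1130009   0.00604859] [0.74961186 0.11428976 0.03272253]
[ 0.76198175 -0.0110174   0.00602828] [0.84832415 0.16697664 0.02347891]
[ 0.74195186 -0.24724779  0.00611765] [ 0.86276108 -0.15912739  0.15717329]
```

Request:
step_arm(steps=[{"jaw": 0.6,"tx": -0.432,"ty": -0.106,"tz": 0.014,"az": 1.054},{"jaw": 0.6,"tx": -0.432,"ty": -0.106,"tz": 0.014,"az": 1.054},{"jaw": 0.6,"tx": -0.432,"ty": -0.106,"tz": 0.014,"az": 1.054},{"jaw": 0.6,"tx": -0.432,"ty": -0.106,"tz": 0.014,"az": 1.054},{"jaw": 0.6,"tx": -0.432,"ty": -0.106,"tz": 0.014,"az": 1.054},{"jaw": 0.6,"tx": -0.432,"ty": -0.106,"tz": 0.014,"az": 1.054},{"jaw": 0.6,"tx": -0.432,"ty": -0.106,"tz": 0.014,"az": 1.054},{"jaw": 0.6,"tx": -0.432,"ty": -0.106,"tz": 0.014,"az": 1.054}])

```text
invalid input
```

```bash
python3 -c "
from go import *
go((.583,.209,.15,93.6),(.583,.209,.073,93.6))"
```

```text
t 0.9 pos [0.2411 0.4944 0.2135] rpy deg [180.   0. 154.] w 0.0941 F [-0.6  0.5 -0.6]
 tgt (0.583, 0.209, 0.15, 93.6) t [-0.432, -0.107, 0.064] a [0.0, -0.0, 1.054] rows 9.0
 tgt (0.583, 0.209, 0.073, 93.6) t [-0.432, -0.107, 0.141] a [0.0, -0.0, 1.054] rows 1.5
```

Request:
step_arm(steps=[{"jaw": 0.6,"tx": -0.432,"ty": -0.106,"tz": 0.014,"ax": 0,"ay": 0,"az": 1.054},{"jaw": 0.6,"tx": -0.432,"ty": -0.106,"tz": 0.014,"ax": 0,"ay": 0,"az": 1.054},{"jaw": 0.6,"tx": -0.432,"ty": -0.106,"tz": 0.014,"ax": 0,"ay": 0,"az": 1.054},{"jaw": 0.6,"tx": -0.432,"ty": -0.106,"tz": 0.014,"ax": 0,"ay": 0,"az": 1.054},{"jaw": 0.6,"tx": -0.432,"ty": -0.106,"tz": 0.014,"ax": 0,"ay": 0,"az": 1.054},{"jaw": 0.6,"tx": -0.432,"ty": -0.106,"tz": 0.014,"ax": 0,"ay": 0,"az": 1.054},{"jaw": 0.6,"tx": -0.432,"ty": -0.106,"tz": 0.014,"ax": 0,"ay": 0,"az": 1.054},{"jaw": 0.6,"tx": -0.432,"ty": -0.106,"tz": 0.014,"ax": 0,"ay": 0,"az": 1.054}])

```text
time: 1.7
tool_pos: [0.5497, 0.237, 0.201]
ee_rot: [3.141, -0.0, 1.631]
wrist_force: [0.4, 0.2, -0.2]
width: 0.0564
```

```bash
python3 -c "
from go import *
go((.583,.209,.15,93.6),(.583,.209,.073,93.6))"
```

```text
t 1.7 pos [0.5497 0.237  0.201 ] rpy deg [180.   -0.   93.5] w 0.0564 F [ 0.4  0.2 -0.2]
 tgt (0.583, 0.209, 0.15, 93.6) t [-0.03, 0.031, 0.051] a [0.001, -0.0, -0.002] rows 1.3
 tgt (0.583, 0.209, 0.073, 93.6) t [-0.03, 0.031, 0.128] a [0.001, -0.0, -0.002] rows 1.5
```

Request:
step_arm(steps=[{"jaw": 0.6,"tx": -0.03,"ty": 0.031,"tz": 0.03,"ax": 0,"ay": 0,"az": 0},{"jaw": 0.6,"tx": -0.03,"ty": 0.031,"tz": 0.06,"ax": 0,"ay": 0,"az": 0},{"jaw": 0.6,"tx": -0.03,"ty": 0.031,"tz": 0.1,"ax": 0,"ay": 0,"az": 0},{"jaw": 0.6,"tx": -0.03,"ty": 0.031,"tz": 0.128,"ax": 0,"ay": 0,"az": 0},{"jaw": 0.6,"tx": -0.03,"ty": 0.031,"tz": 0.128,"ax": 0,"ay": 0,"az": 0},{"jaw": 0,"tx": -0.03,"ty": 0.031,"tz": 0.128,"ax": 0,"ay": 0,"az": 0},{"jaw": 0,"tx": -0.03,"ty": 0.031,"tz": 0.128,"ax": 0,"ay": 0,"az": 0},{"jaw": 0,"tx": -0.03,"ty": 0.031,"tz": 0.128,"ax": 0,"ay": 0,"az": 0}])

```text
time: 2.5
tool_pos: [0.5841, 0.2096, 0.0761]
ee_rot: [3.136, -0.001, 1.631]
wrist_force: [1.2, 0.5, -0.0]
width: 0.0359
```

Request:
step_arm(steps=[{"jaw": 0,"tx": 0,"ty": 0,"tz": 0.002,"ax": 0,"ay": 0,"az": 0},{"jaw": 0,"tx": 0,"ty": 0,"tz": 0.002,"ax": 0,"ay": 0,"az": 0},{"jaw": 0,"tx": 0,"ty": 0,"tz": 0.002,"ax": 0,"ay": 0,"az": 0},{"jaw": 0,"tx": 0,"ty": 0.02,"tz": 0.002,"ax": 0,"ay": 0,"az": 0},{"jaw": 0,"tx": 0,"ty": 0.035,"tz": 0.002,"ax": 0,"ay": 0,"az": 0},{"jaw": 0,"tx": 0,"ty": 0.05,"tz": 0.002,"ax": 0,"ay": 0,"az": 0},{"jaw": 0,"tx": 0,"ty": 0.055,"tz": 0.002,"ax": 0,"ay": 0,"az": 0},{"jaw": 0,"tx": 0,"ty": 0.058,"tz": 0.002,"ax": 0,"ay": 0,"az": 0}])

```text
time: 3.3
tool_pos: [0.6422, 0.2136, 0.0749]
ee_rot: [3.136, -0.002, 1.632]
wrist_force: [-1.9, 1.8, 3.2]
width: 0.0131
```

Request:
step_arm(steps=[{"jaw": 0,"tx": 0,"ty": 0.003,"tz": 0,"ax": 0,"ay": 0,"az": 0},{"jaw": 0,"tx": 0,"ty": 0.006,"tz": 0,"ax": 0,"ay": 0,"az": 0},{"jaw": 0,"tx": 0,"ty": 0.008,"tz": 0,"ax": 0,"ay": 0,"az": 0},{"jaw": 0,"tx": 0,"ty": 0.008,"tz": 0,"ax": 0,"ay": 0,"az": 0}])

```text
time: 3.7
tool_pos: [0.6489, 0.2141, 0.0749]
ee_rot: [3.139, -0.002, 1.632]
wrist_force: [-5.3, 0.6, 4.1]
width: 0.0133
```

Request:
step_arm(steps=[{"jaw": 0,"tx": 0,"ty": 0.004,"tz": 0,"ax": 0,"ay": 0,"az": 0},{"jaw": 0,"tx": 0,"ty": 0.004,"tz": 0,"ax": 0,"ay": 0,"az": 0}])

```text
time: 3.9
tool_pos: [0.649, 0.2141, 0.0748]
ee_rot: [-3.135, -0.001, 1.632]
wrist_force: [-12.1, -1.2, 7.8]
width: 0.0129
```

```bash
python3 -c "
from go import *
g=H(-.15,0)
go((.652,.215,.17,93.6),(g[0],g[1],.17,183.6),(g[0],g[1],.043,183.6))"
```

```text
t 3.9 pos [0.649  0.2141 0.0748] rpy deg [-1.796e+02 -1.000e-01  9.350e+01] w 0.0129 F [-12.1  -1.2   7.8]
 tgt (0.652, 0.215, 0.17, 93.6) t [0.001, 0.002, -0.095] a [-0.007, -0.001, -0.001] rows 1.9
 tgt (np.float64(0.510418577929397), np.float64(0.16629599073575926), 0.17, 183.6) t [-0.039, -0.142, -0.094] a [-0.007, 0.004, 1.57] rows 10.5
 tgt (np.float64(0.510418577929397), np.float64(0.16629599073575926), 0.043, 183.6) t [-0.039, -0.141, 0.033] a [-0.007, 0.004, 1.57] rows 2.5
```

Request:
step_arm(steps=[{"jaw": 0.5,"tx": 0,"ty": 0,"tz": 0,"ax": 0,"ay": 0,"az": 0},{"jaw": 0.5,"tx": 0,"ty": 0,"tz": 0,"ax": 0,"ay": 0,"az": 0},{"jaw": 0.5,"tx": 0,"ty": 0,"tz": -0.05,"ax": 0,"ay": 0,"az": 0},{"jaw": 0.5,"tx": 0,"ty": 0,"tz": -0.1,"ax": 0,"ay": 0,"az": 0},{"jaw": 0.5,"tx": -0.039,"ty": -0.141,"tz": -0.095,"ax": 0,"ay": 0,"az": 1.57},{"jaw": 0.5,"tx": -0.039,"ty": -0.141,"tz": -0.095,"ax": 0,"ay": 0,"az": 1.57},{"jaw": 0.5,"tx": -0.039,"ty": -0.141,"tz": -0.095,"ax": 0,"ay": 0,"az": 1.57},{"jaw": 0.5,"tx": -0.039,"ty": -0.141,"tz": -0.095,"ax": 0,"ay": 0,"az": 1.57}])

```text
time: 4.7
tool_pos: [0.5054, 0.1645, 0.1682]
ee_rot: [-3.131, 0.008, 1.026]
wrist_force: [0.9, -0.6, -0.3]
width: 0.0473
```

```bash
sed -i 's/HC=.*\]); HY/HC=np.array([.502,.317]); HY/' go.py; python3 -c "
from go import *
g=H(-.15,0)
go((g[0],g[1],.14,3.6),(g[0],g[1],.043,3.6))"
```

```text
t 4.7 pos [0.5054 0.1645 0.1682] rpy deg [-179.4    0.4   58.8] w 0.0473 F [ 0.9 -0.6 -0.3]
 tgt (np.float64(0.511418577929397), np.float64(0.16729599073575926), 0.14, 3.6) t [0.006, 0.004, 0.028] a [-0.006, 0.012, 0.963] rows 6.4
 tgt (np.float64(0.511418577929397), np.float64(0.16729599073575926), 0.043, 3.6) t [0.007, 0.005, 0.125] a [-0.006, 0.012, 0.963] rows 1.9
```

Request:
step_arm(steps=[{"jaw": 0.4,"tx": 0.006,"ty": 0.004,"tz": 0.03,"ax": -0.006,"ay": 0.012,"az": 0.963},{"jaw": 0.4,"tx": 0.006,"ty": 0.004,"tz": 0.03,"ax": -0.006,"ay": 0.012,"az": 0.963},{"jaw": 0.4,"tx": 0.006,"ty": 0.004,"tz": 0.03,"ax": -0.006,"ay": 0.012,"az": 0.963},{"jaw": 0.4,"tx": 0.006,"ty": 0.004,"tz": 0.03,"ax": -0.006,"ay": 0.012,"az": 0.963},{"jaw": 0.4,"tx": 0.006,"ty": 0.004,"tz": 0.03,"ax": -0.006,"ay": 0.012,"az": 0.963},{"jaw": 0.4,"tx": 0.006,"ty": 0.004,"tz": 0.03,"ax": -0.006,"ay": 0.012,"az": 0.963},{"jaw": 0.4,"tx": 0.006,"ty": 0.004,"tz": 0.03,"ax": -0.006,"ay": 0.012,"az": 0.963}])

```text
time: 5.4
tool_pos: [0.5123, 0.1671, 0.1379]
ee_rot: [3.141, -0.002, 0.058]
wrist_force: [1.8, 0.0, -0.3]
width: 0.0378
```

```bash
python3 - <<'E'
from go import *
g=H(-.15,0)
go((g[0],g[1],.043,3.6))
p,d=snapshot("scene"); save("s1",cv2.resize(p[110:260,330:490],(640,600)))
w=cloud("scene",d);X,Y,Z=np.moveaxis(w,-1,0);pi=p.astype(int)
m=(pi[...,0]>150)&(pi[...,1]>120)&(pi[...,2]<110)&(abs(X-.51)<.05)&(Y<.2)&(Y>.1)&(Z>.02);print(np.nanmedian(w[m],0),m.sum())
k=(X>.55)&(X<.72)&(abs(Y-.212)<.03)&(Z>.055)&(Z<.1)&(pi.sum(-1)<200);print(np.nanmedian(w[k],0),k.sum())
E
```

```text
t 5.4 pos [0.5123 0.1671 0.1379] rpy deg [ 1.8e+02 -1.0e-01  3.3e+00] w 0.0378 F [ 1.8  0.  -0.3]
 tgt (np.float64(0.511418577929397), np.float64(0.16729599073575926), 0.043, 3.6) t [-0.001, -0.0, 0.095] a [0.001, -0.002, -0.005] rows 1.9
[0.51582654 0.16248775 0.04238252] 217
[0.65096565 0.21285656 0.07302999] 71
```

View pics/s1.png

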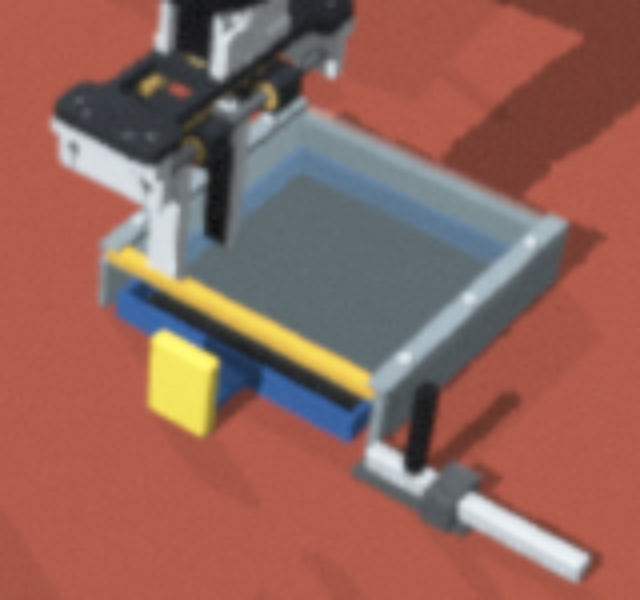

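The bolt is drawn fully back (knob at crop 425,430) and the plate at (185,385) lies below the fingers. Lowering onto the plate.

Request:
step_arm(steps=[{"jaw": 0.4,"tx": 0,"ty": 0,"tz": 0.04,"ax": 0,"ay": 0,"az": -0.005},{"jaw": 0.4,"tx": 0,"ty": 0,"tz": 0.07,"ax": 0,"ay": 0,"az": -0.005},{"jaw": 0.4,"tx": 0,"ty": 0,"tz": 0.095,"ax": 0,"ay": 0,"az": -0.005},{"jaw": 0.4,"tx": 0,"ty": 0,"tz": 0.095,"ax": 0,"ay": 0,"az": -0.005},{"jaw": 0,"tx": 0,"ty": 0,"tz": 0.095,"ax": 0,"ay": 0,"az": -0.005},{"jaw": 0,"tx": 0,"ty": 0,"tz": 0.095,"ax": 0,"ay": 0,"az": -0.005},{"jaw": 0,"tx": 0,"ty": 0,"tz": 0.095,"ax": 0,"ay": 0,"az": -0.005},{"jaw": 0,"tx": 0,"ty": 0,"tz": 0.095,"ax": 0,"ay": 0,"az": -0.005}])

```text
time: 6.25
tool_pos: [0.5137, 0.1675, 0.0448]
ee_rot: [-3.141, -0.005, 0.063]
wrist_force: [1.4, 0.1, 3.3]
width: 0.012
```

```bash
python3 - <<'E'
from go import *
o=get_obs(); x,y,z=o["tool_pos"]
v=-hx
go((x+v[0]*.12,y+v[1]*.12,z,3.6),(x+v[0]*.25,y+v[1]*.25,z,3.6))
E
```

```text
t 6.2 pos [0.5137 0.1675 0.0448] rpy deg [-180.    -0.3    3.6] w 0.012 F [1.4 0.1 3.3]
 tgt (np.float64(0.5212285134537261), np.float64(0.04778246201382459), np.float64(0.04478735775451933), 3.6) t [0.0, 0.12, -0.0] a [-0.0, -0.005, -0.0] rows 2.4
 tgt (np.float64(0.5293912809925369), np.float64(-0.08196101268185071), np.float64(0.04478735775451933), 3.6) t [0.0, 0.25, -0.0] a [-0.0, -0.005, -0.0] rows 2.6
```

Request:
step_arm(steps=[{"jaw": 0,"tx": 0,"ty": 0.015,"tz": 0,"ax": 0,"ay": 0,"az": 0},{"jaw": 0,"tx": 0,"ty": 0.035,"tz": 0,"ax": 0,"ay": 0,"az": 0},{"jaw": 0,"tx": 0,"ty": 0.055,"tz": 0,"ax": 0,"ay": 0,"az": 0},{"jaw": 0,"tx": 0,"ty": 0.08,"tz": 0,"ax": 0,"ay": 0,"az": 0},{"jaw": 0,"tx": 0,"ty": 0.105,"tz": 0,"ax": 0,"ay": 0,"az": 0},{"jaw": 0,"tx": 0,"ty": 0.13,"tz": 0,"ax": 0,"ay": 0,"az": 0},{"jaw": 0,"tx": 0,"ty": 0.15,"tz": 0,"ax": 0,"ay": 0,"az": 0},{"jaw": 0,"tx": 0,"ty": 0.16,"tz": 0,"ax": 0,"ay": 0,"az": 0}])

```text
time: 7.05
tool_pos: [0.5235, 0.0061, 0.0449]
ee_rot: [-3.141, -0.005, 0.061]
wrist_force: [0.2, 2.3, 0.1]
width: 0.0118
```

Request:
step_arm(steps=[{"jaw": 0,"tx": 0,"ty": 0.02,"tz": 0,"ax": 0,"ay": 0,"az": 0},{"jaw": 0,"tx": 0,"ty": 0.04,"tz": 0,"ax": 0,"ay": 0,"az": 0},{"jaw": 0,"tx": 0,"ty": 0.06,"tz": 0,"ax": 0,"ay": 0,"az": 0},{"jaw": 0,"tx": 0,"ty": 0.08,"tz": 0,"ax": 0,"ay": 0,"az": 0},{"jaw": 0,"tx": 0,"ty": 0.09,"tz": 0,"ax": 0,"ay": 0,"az": 0},{"jaw": 0,"tx": 0,"ty": 0.09,"tz": 0,"ax": 0,"ay": 0,"az": 0},{"jaw": 0.4,"tx": 0,"ty": 0.09,"tz": 0,"ax": 0,"ay": 0,"az": 0},{"jaw": 0.4,"tx": 0,"ty": 0.09,"tz": 0,"ax": 0,"ay": 0,"az": 0}])

```text
time: 7.85
tool_pos: [0.5291, -0.0831, 0.0451]
ee_rot: [-3.141, -0.006, 0.061]
wrist_force: [-1.0, 0.5, 0.8]
width: 0.0243
```

Request:
step_arm(steps=[{"jaw": 0.4,"tx": 0,"ty": 0,"tz": 0,"ax": 0,"ay": 0,"az": 0},{"jaw": 0.4,"tx": 0,"ty": 0,"tz": -0.05,"ax": 0,"ay": 0,"az": 0},{"jaw": 0.4,"tx": 0,"ty": 0,"tz": -0.1,"ax": 0,"ay": 0,"az": 0},{"jaw": 0.6,"tx": -0.1,"ty": 0,"tz": -0.155,"ax": 0,"ay": 0,"az": 0},{"jaw": 0.6,"tx": -0.1,"ty": 0,"tz": -0.155,"ax": 0,"ay": 0,"az": 0},{"jaw": 0.6,"tx": -0.1,"ty": 0,"tz": -0.155,"ax": 0,"ay": 0,"az": 0}])

```text
time: 8.45
tool_pos: [0.4273, -0.0893, 0.2033]
ee_rot: [3.14, -0.011, 0.062]
wrist_force: [0.1, -0.1, 0.5]
width: 0.0557
```

```bash
cat > locks.py <<'E'
from fit import *
# body = opaque coloured block; fit its top face and shackle direction
COL=dict(orange=lambda p:(p[...,0]>190)&(p[...,1]>110)&(p[...,1]<190)&(p[...,2]<70),
         brass=lambda p:(p[...,0]>180)&(p[...,1]>150)&(p[...,2]<130)&(p[...,1]>p[...,2]+60),
         steel=lambda p:(p.min(-1)>150)&(p.max(-1)-p.min(-1)<40))
def find(n,p,d,name,near,r=.08):
    w=cloud(n,d);X,Y,Z=np.moveaxis(w,-1,0)
    loc=(np.hypot(X-near[0],Y-near[1])<r)
    b=loc&COL[name](p.astype(int))&(Z>.016)&(Z<.05)
    _,lab,st,_=cv2.connectedComponentsWithStats(b.astype(np.uint8)); b=lab==1+np.argmax(st[1:,4])
    if name=='steel': # open away thin shackle
        b=cv2.morphologyEx(b.astype(np.uint8),cv2.MORPH_OPEN,np.ones((9,9),np.uint8))>0
    c,s,a,k=rectfit(w,b)
    al=np.nanmean(w[loc&(Z>.013)&(Z<.05)],0)[:2]*1000
    return c,s,a,k,np.round(al,1),round(float(np.nanmedian(Z[b])),4)
E
python3 - <<'E'
from locks import *; from go import *
pics={}
for n in("scene","top"):
    p,d=snapshot(n); pics[n]=p
    for nm,c in dict(brass=(.568,-.398),steel=(.601,-.282),orange=(.417,-.370)).items():
        print(n,nm,find(n,p,d,nm,c,.06))
    w=cloud(n,d);X,Y,Z=np.moveaxis(w,-1,0);pi=p.astype(int)
    blue=(pi[...,2]>pi[...,0]+40)&(Z>.012)&(Z<.035)&(Y<.22)&(Y>-.1)&(X>.35)&(X<.7)
    print(n,"tray rim",rectfit(w,blue))
    m=(pi[...,0]>150)&(pi[...,1]>120)&(pi[...,2]<110)&(abs(X-.525)<.06)&(Y<-.04)&(Y>-.14)&(Z>.02)
    print(" grip",rectfit(w,m))
save("s2",pics["top"][120:400,120:520])
go()
E
```

```text
scene brass (array([ 579.6, -404. ]), array([37.6, 45.8]), 71.1, 357, array([ 575.2, -401.6]), 0.0254)
scene steel (array([ 601. , -286.6]), array([31.8, 42.7]), 49.96, 310, array([ 604.9, -284.2]), 0.0256)
scene orange (array([ 441. , -385.5]), array([ 1.2, 12.7]), 24.53, 5, array([ 419.9, -371.6]), 0.0251)
scene tray rim (array([518.6,  48.3]), array([184.3, 235. ]), 3.58, 1028)
 grip (array([504.8, -75.5]), array([27.8, 96. ]), 64.04, 231)
top brass (array([ 576., -403.]), array([39. , 43.1]), 71.14, 246, array([ 569. , -398.6]), 0.0244)
top steel (array([ 593.6, -289. ]), array([35. , 35.6]), 0.64, 183, array([ 598.9, -281.9]), 0.0246)
top orange (array([ 415.7, -377. ]), array([38.9, 43.8]), 13.8, 241, array([ 414.1, -367.9]), 0.0247)
top tray rim (array([517.3,  45.8]), array([178.5, 238.6]), 3.51, 409)
 grip (array([525.2, -84.7]), array([43.4, 10.7]), 0.8, 87)
t 8.6 pos [ 0.4284 -0.0894  0.2015] rpy deg [179.9  -0.6   3.5] w 0.0561 F [ 0.1  0.3 -0.8]
```

View pics/s2.png

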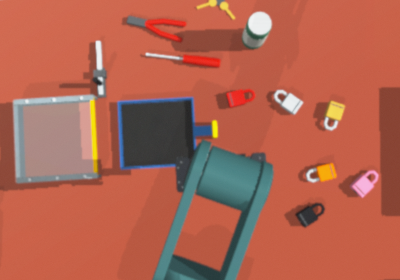

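```bash
sed -i 's/<99: q=q2/>98: q=q2/' go.py
cat >> go.py <<'E'
TG=np.array([.528,-.0835]); TY=np.radians(3.5); ux=np.array([-np.sin(TY),np.cos(TY)]); uy=-np.array([np.cos(TY),np.sin(TY)])
def T(x,y): return TG+(x+.15)*ux+y*uy
E
python3 -c "
from go import *
go((.418,-.378,.12,104))"
```

```text
t 8.6 pos [ 0.4284 -0.0894  0.2015] rpy deg [179.9  -0.6   3.5] w 0.0561 F [ 0.1  0.3 -0.8]
 tgt (0.418, -0.378, 0.12, 104) t [-0.029, 0.287, 0.082] a [0.01, -0.007, -1.754] rows 11.7
```

Request:
step_arm(steps=[{"jaw": 0.7,"tx": -0.029,"ty": 0.287,"tz": 0.082,"ax": 0,"ay": 0,"az": -1.754},{"jaw": 0.7,"tx": -0.029,"ty": 0.287,"tz": 0.082,"ax": 0,"ay": 0,"az": -1.754},{"jaw": 0.7,"tx": -0.029,"ty": 0.287,"tz": 0.082,"ax": 0,"ay": 0,"az": -1.754},{"jaw": 0.7,"tx": -0.029,"ty": 0.287,"tz": 0.082,"ax": 0,"ay": 0,"az": -1.754},{"jaw": 0.7,"tx": -0.029,"ty": 0.287,"tz": 0.082,"ax": 0,"ay": 0,"az": -1.754},{"jaw": 0.7,"tx": -0.029,"ty": 0.287,"tz": 0.082,"ax": 0,"ay": 0,"az": -1.754},{"jaw": 0.7,"tx": -0.029,"ty": 0.287,"tz": 0.082,"ax": 0,"ay": 0,"az": -1.754},{"jaw": 0.7,"tx": -0.029,"ty": 0.287,"tz": 0.082,"ax": 0,"ay": 0,"az": -1.754}])

```text
time: 9.35
tool_pos: [0.4172, -0.3796, 0.1148]
ee_rot: [3.139, -0.005, 1.204]
wrist_force: [0.0, 0.7, -0.2]
width: 0.0656
```

```bash
python3 - <<'E'
from go import *; from locks import *
go((.418,-.378,.12,104),(.418,-.378,.013,104))
p,d=snapshot("scene"); print(find("scene",p,d,"brass",(.578,-.403),.06))
w=cloud("scene",d); X,Y,Z=np.moveaxis(w,-1,0)
pi=p.astype(int)
b=(pi[...,0]>170)&(pi[...,1]>90)&(pi[...,1]<pi[...,0]-40)&(pi[...,2]<pi[...,1]-30)&(np.hypot(X-.42,Y+.37)<.07)&(Z>.017)&(Z<.04)
print(rectfit(w,b))
save("s3",cv2.resize(p[220:420,60:320],(780,600)))
E
```

```text
t 9.3 pos [ 0.4172 -0.3796  0.1148] rpy deg [179.8  -0.3  69. ] w 0.0656 F [ 0.   0.7 -0.2]
 tgt (0.418, -0.378, 0.12, 104) t [0.002, 0.0, -0.005] a [0.004, -0.004, -0.611] rows 4.1
 tgt (0.418, -0.378, 0.013, 104) t [0.001, -0.0, 0.102] a [0.004, -0.004, -0.611] rows 2.1
(array([ 580.1, -404. ]), array([38. , 43.3]), 71.14, 278, array([ 575.4, -401.6]), 0.0255)
(array([ 418.2, -377.3]), array([42.3, 45.6]), 15.08, 360)
```

View pics/s3.png

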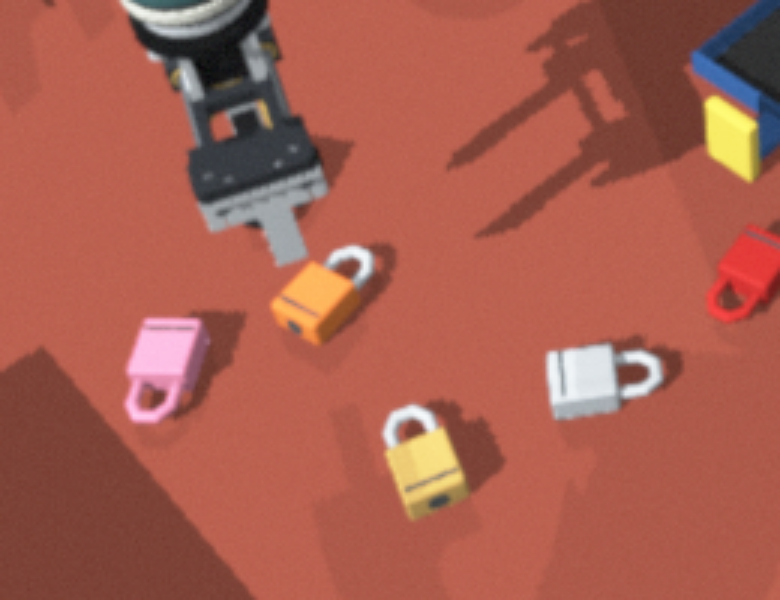

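The arm is above the orange lock (crop 320,300). The pink one at (165,355) stays clear of the fingers.

Request:
step_arm(steps=[{"jaw": 0.65,"tx": 0.001,"ty": 0,"tz": 0,"ax": 0.004,"ay": -0.004,"az": -0.611},{"jaw": 0.65,"tx": 0.001,"ty": 0,"tz": 0,"ax": 0.004,"ay": -0.004,"az": -0.611},{"jaw": 0.65,"tx": 0.001,"ty": 0,"tz": 0.02,"ax": 0.004,"ay": -0.004,"az": -0.611},{"jaw": 0.65,"tx": 0.001,"ty": 0,"tz": 0.04,"ax": 0.004,"ay": -0.004,"az": -0.611},{"jaw": 0.65,"tx": 0.001,"ty": 0,"tz": 0.06,"ax": 0.004,"ay": -0.004,"az": -0.611},{"jaw": 0.65,"tx": 0.001,"ty": 0,"tz": 0.085,"ax": 0.004,"ay": -0.004,"az": -0.611},{"jaw": 0.65,"tx": 0.001,"ty": 0,"tz": 0.1,"ax": 0.004,"ay": -0.004,"az": -0.611},{"jaw": 0.6,"tx": 0.001,"ty": 0,"tz": 0.101,"ax": 0.004,"ay": -0.004,"az": -0.611}])

```text
time: 10.2
tool_pos: [0.4174, -0.3749, 0.0107]
ee_rot: [-3.139, -0.006, 1.82]
wrist_force: [1.2, 0.4, 0.8]
width: 0.0571
```

Request:
step_arm(steps=[{"jaw": 0,"tx": 0,"ty": 0,"tz": 0,"ax": 0,"ay": 0,"az": 0},{"jaw": 0,"tx": 0,"ty": 0,"tz": 0,"ax": 0,"ay": 0,"az": 0},{"jaw": 0,"tx": 0,"ty": 0,"tz": 0,"ax": 0,"ay": 0,"az": 0},{"jaw": 0,"tx": 0,"ty": 0,"tz": 0,"ax": 0,"ay": 0,"az": 0},{"jaw": 0,"tx": 0,"ty": 0,"tz": -0.03,"ax": 0,"ay": 0,"az": 0},{"jaw": 0,"tx": 0,"ty": 0,"tz": -0.06,"ax": 0,"ay": 0,"az": 0},{"jaw": 0,"tx": 0,"ty": 0,"tz": -0.08,"ax": 0,"ay": 0,"az": 0}])

```text
time: 10.9
tool_pos: [0.4183, -0.3761, 0.0935]
ee_rot: [-3.141, -0.003, 1.819]
wrist_force: [0.5, -0.3, -1.0]
width: 0.0399
```

```bash
python3 - <<'E'
from go import *
a=T(.032,.042); print(a)
go((*a.round(3),.095,93.5),(*a.round(3),.021,93.5))
E
```

```text
[0.4749675  0.09559649]
t 10.9 pos [ 0.4183 -0.3761  0.0935] rpy deg [-180.    -0.2  104.2] w 0.0399 F [ 0.5 -0.3 -1. ]
 tgt (np.float64(0.475), np.float64(0.096), 0.095, 93.5) t [0.444, 0.171, -0.0] a [-0.001, -0.003, 0.187] rows 9.5
 tgt (np.float64(0.475), np.float64(0.096), 0.021, 93.5) t [0.443, 0.171, 0.074] a [-0.001, -0.003, 0.187] rows 1.5
```

Request:
step_arm(steps=[{"jaw": 0,"tx": 0.045,"ty": 0.017,"tz": 0,"ax": 0,"ay": 0,"az": 0.05},{"jaw": 0,"tx": 0.09,"ty": 0.035,"tz": 0,"ax": 0,"ay": 0,"az": 0.1},{"jaw": 0,"tx": 0.135,"ty": 0.052,"tz": 0,"ax": 0,"ay": 0,"az": 0.187},{"jaw": 0,"tx": 0.18,"ty": 0.069,"tz": 0,"ax": 0,"ay": 0,"az": 0.187},{"jaw": 0,"tx": 0.225,"ty": 0.087,"tz": 0,"ax": 0,"ay": 0,"az": 0.187},{"jaw": 0,"tx": 0.27,"ty": 0.104,"tz": 0,"ax": 0,"ay": 0,"az": 0.187},{"jaw": 0,"tx": 0.315,"ty": 0.121,"tz": 0,"ax": 0,"ay": 0,"az": 0.187},{"jaw": 0,"tx": 0.36,"ty": 0.139,"tz": 0,"ax": 0,"ay": 0,"az": 0.187}])

```text
time: 11.7
tool_pos: [0.4645, 0.0088, 0.095]
ee_rot: [3.141, -0.002, 1.632]
wrist_force: [1.0, -0.3, -1.5]
width: 0.0399
```

```bash
python3 - <<'E'
from go import *
a=T(.032,.042)
go((*a.round(3),.095,93.5),(*a.round(3),.019,93.5))
E
```

```text
t 11.7 pos [0.4645 0.0088 0.095 ] rpy deg [ 1.80e+02 -1.00e-01  9.35e+01] w 0.0399 F [ 1.  -0.3 -1.5]
 tgt (np.float64(0.475), np.float64(0.096), 0.095, 93.5) t [0.086, 0.016, 0.0] a [0.001, -0.002, -0.0] rows 1.8
 tgt (np.float64(0.475), np.float64(0.096), 0.019, 93.5) t [0.086, 0.016, 0.076] a [0.001, -0.002, -0.0] rows 1.5
```

Request:
step_arm(steps=[{"jaw": 0,"tx": 0.045,"ty": 0.008,"tz": 0,"ax": 0,"ay": 0,"az": 0},{"jaw": 0,"tx": 0.086,"ty": 0.016,"tz": 0,"ax": 0,"ay": 0,"az": 0},{"jaw": 0,"tx": 0.086,"ty": 0.016,"tz": 0,"ax": 0,"ay": 0,"az": 0},{"jaw": 0,"tx": 0.086,"ty": 0.016,"tz": 0.025,"ax": 0,"ay": 0,"az": 0},{"jaw": 0,"tx": 0.086,"ty": 0.016,"tz": 0.045,"ax": 0,"ay": 0,"az": 0},{"jaw": 0,"tx": 0.086,"ty": 0.016,"tz": 0.06,"ax": 0,"ay": 0,"az": 0},{"jaw": 0,"tx": 0.086,"ty": 0.016,"tz": 0.07,"ax": 0,"ay": 0,"az": 0},{"jaw": 0,"tx": 0.086,"ty": 0.016,"tz": 0.075,"ax": 0,"ay": 0,"az": 0}])

```text
time: 12.5
tool_pos: [0.4748, 0.0951, 0.0195]
ee_rot: [-3.141, -0.002, 1.631]
wrist_force: [0.3, -0.5, -2.0]
width: 0.0398
```

Request:
step_arm(steps=[{"jaw": 0,"tx": 0,"ty": 0,"tz": 0.001,"ax": 0,"ay": 0,"az": 0},{"jaw": 0,"tx": 0,"ty": 0,"tz": 0.003,"ax": 0,"ay": 0,"az": 0}])

```text
time: 12.7
tool_pos: [0.4755, 0.0948, 0.0172]
ee_rot: [3.141, -0.002, 1.63]
wrist_force: [-0.2, -0.8, -1.3]
width: 0.0398
```

Request:
step_arm(steps=[{"jaw": 0,"tx": 0,"ty": 0,"tz": 0.002,"ax": 0,"ay": 0,"az": 0},{"jaw": 0.56,"tx": 0,"ty": 0,"tz": 0.002,"ax": 0,"ay": 0,"az": 0},{"jaw": 0.56,"tx": 0,"ty": 0,"tz": 0.002,"ax": 0,"ay": 0,"az": 0},{"jaw": 0.56,"tx": 0,"ty": 0,"tz": 0.002,"ax": 0,"ay": 0,"az": 0},{"jaw": 0.56,"tx": 0,"ty": 0,"tz": -0.03,"ax": 0,"ay": 0,"az": 0},{"jaw": 0.56,"tx": 0,"ty": 0,"tz": -0.06,"ax": 0,"ay": 0,"az": 0},{"jaw": 0.56,"tx": 0,"ty": 0,"tz": -0.095,"ax": 0,"ay": 0,"az": 0}])

```text
time: 13.4
tool_pos: [0.4747, 0.0946, 0.1127]
ee_rot: [-3.141, -0.002, 1.631]
wrist_force: [0.6, 0.3, 0.2]
width: 0.0523
```

```bash
python3 - <<'E'
from go import *; from locks import *
p,d=snapshot("scene")
for nm,c in dict(brass=(.578,-.403),steel=(.601,-.282)).items(): print(find("scene",p,d,nm,c,.065))
go((.579,-.403,.11,161),(.579,-.403,.013,161),(.598,-.289,.11,53),(.598,-.289,.013,53))
E
```

```text
(array([ 579.3, -403.8]), array([37.7, 45. ]), 71.11, 351, array([ 575.2, -401.5]), 0.0256)
(array([ 601.3, -286.9]), array([31.7, 42.3]), 50.41, 302, array([ 605., -284.]), 0.0258)
t 13.4 pos [0.479  0.095  0.1202] rpy deg [ 1.793e+02 -1.000e-01  9.340e+01] w 0.0525 F [1.6 0.8 3.8]
 tgt (0.579, -0.403, 0.11, 161) t [-0.503, 0.07, 0.01] a [0.012, 0.005, -1.179] rows 10.2
 tgt (0.579, -0.403, 0.013, 161) t [-0.503, 0.069, 0.107] a [0.012, 0.005, -1.179] rows 1.9
 tgt (0.598, -0.289, 0.11, 53) t [-0.391, 0.096, 0.011] a [0.011, -0.006, 0.706] rows 12.6
 tgt (0.598, -0.289, 0.013, 53) t [-0.391, 0.094, 0.108] a [0.011, -0.006, 0.706] rows 1.9
```

Request:
step_arm(steps=[{"jaw": 0.65,"tx": -0.503,"ty": 0.07,"tz": 0.005,"ax": 0,"ay": 0,"az": -1.179},{"jaw": 0.65,"tx": -0.503,"ty": 0.07,"tz": 0.005,"ax": 0,"ay": 0,"az": -1.179},{"jaw": 0.65,"tx": -0.503,"ty": 0.07,"tz": 0.005,"ax": 0,"ay": 0,"az": -1.179},{"jaw": 0.65,"tx": -0.503,"ty": 0.07,"tz": 0.005,"ax": 0,"ay": 0,"az": -1.179},{"jaw": 0.65,"tx": -0.503,"ty": 0.07,"tz": 0.005,"ax": 0,"ay": 0,"az": -1.179},{"jaw": 0.65,"tx": -0.503,"ty": 0.07,"tz": 0.005,"ax": 0,"ay": 0,"az": -1.179},{"jaw": 0.65,"tx": -0.503,"ty": 0.07,"tz": 0.005,"ax": 0,"ay": 0,"az": -1.179},{"jaw": 0.65,"tx": -0.503,"ty": 0.07,"tz": 0.005,"ax": 0,"ay": 0,"az": -1.179}])

```text
time: 14.25
tool_pos: [0.5524, -0.2731, 0.1146]
ee_rot: [3.135, 0.011, 2.758]
wrist_force: [0.7, 0.3, 0.0]
width: 0.0612
```

```bash
python3 - <<'E'
from go import *; from locks import *
p,d=snapshot("scene"); print(find("scene",p,d,"brass",(.578,-.403),.065))
go((.578,-.403,.11,161),(.578,-.403,.012,161))
w=cloud("scene",d);X,Y,Z=np.moveaxis(w,-1,0);pi=p.astype(int)
b=(pi[...,0]>170)&(pi[...,1]>90)&(pi[...,1]<pi[...,0]-40)&(pi[...,2]<pi[...,1]-30)&(abs(X-.5)<.1)&(Y>-.03)&(Y<.18)&(Z>.017)&(Z<.05)
print("orange in tray",rectfit(w,b),np.nanmedian(Z[b]), "want",T(.032,.042))
save("s4",cv2.resize(p[150:390,180:480],(750,600)))
E
```

```text
(array([ 579.5, -403.9]), array([37.7, 44.3]), 71.19, 302, array([ 575.5, -401.6]), 0.0256)
t 14.3 pos [ 0.5527 -0.2815  0.1137] rpy deg [180.    0.8 158. ] w 0.0613 F [ 2.  -4.3  1. ]
 tgt (0.578, -0.403, 0.11, 161) t [-0.069, -0.103, 0.005] a [-0.0, 0.014, -0.052] rows 2.5
 tgt (0.578, -0.403, 0.012, 161) t [-0.067, -0.103, 0.103] a [-0.0, 0.014, -0.052] rows 2.0
orange in tray (array([477.3,  89.9]), array([39.6, 46.3]), 3.76, 254) 0.02978456379398492 want [0.4749675  0.09559649]
```

View pics/s4.png

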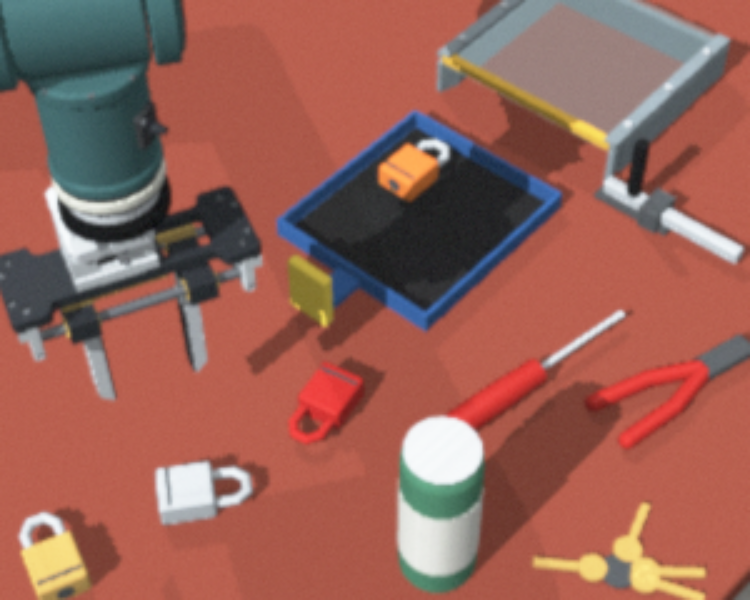

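Orange lies flat at (410,170) in the tray. Next is the brass one.

Request:
step_arm(steps=[{"jaw": 0.65,"tx": -0.067,"ty": -0.103,"tz": 0.004,"ax": 0,"ay": 0.014,"az": -0.052},{"jaw": 0.65,"tx": -0.067,"ty": -0.103,"tz": 0.004,"ax": 0,"ay": 0.014,"az": -0.052},{"jaw": 0.65,"tx": -0.067,"ty": -0.103,"tz": 0.004,"ax": 0,"ay": 0.014,"az": -0.052},{"jaw": 0.65,"tx": -0.067,"ty": -0.103,"tz": 0.03,"ax": 0,"ay": 0.014,"az": -0.052},{"jaw": 0.65,"tx": -0.067,"ty": -0.103,"tz": 0.055,"ax": 0,"ay": 0.014,"az": -0.052},{"jaw": 0.65,"tx": -0.067,"ty": -0.103,"tz": 0.08,"ax": 0,"ay": 0.014,"az": -0.052},{"jaw": 0.65,"tx": -0.067,"ty": -0.103,"tz": 0.1,"ax": 0,"ay": 0.014,"az": -0.052},{"jaw": 0.65,"tx": -0.067,"ty": -0.103,"tz": 0.102,"ax": 0,"ay": 0.014,"az": -0.052}])

```text
time: 15.1
tool_pos: [0.5766, -0.4013, 0.0094]
ee_rot: [3.14, -0.004, 2.81]
wrist_force: [0.3, -0.3, -0.0]
width: 0.0611
```

Request:
step_arm(steps=[{"jaw": 0,"tx": 0,"ty": 0,"tz": 0,"ax": 0,"ay": 0,"az": 0},{"jaw": 0,"tx": 0,"ty": 0,"tz": 0,"ax": 0,"ay": 0,"az": 0},{"jaw": 0,"tx": 0,"ty": 0,"tz": 0,"ax": 0,"ay": 0,"az": 0},{"jaw": 0,"tx": 0,"ty": 0,"tz": 0,"ax": 0,"ay": 0,"az": 0},{"jaw": 0,"tx": 0,"ty": 0,"tz": -0.03,"ax": 0,"ay": 0,"az": 0},{"jaw": 0,"tx": 0,"ty": 0,"tz": -0.06,"ax": 0,"ay": 0,"az": 0},{"jaw": 0,"tx": 0,"ty": 0,"tz": -0.085,"ax": 0,"ay": 0,"az": 0}])

```text
time: 15.8
tool_pos: [0.577, -0.4017, 0.0963]
ee_rot: [3.14, -0.003, 2.81]
wrist_force: [2.0, -0.6, -0.8]
width: 0.04
```

```bash
python3 - <<'E'
from go import *
a=T(.032,-.042).round(3)
go((*a,.1,93.5),(*a,.019,93.5))
E
```

```text
t 15.8 pos [ 0.577  -0.4017  0.0963] rpy deg [179.9  -0.2 161. ] w 0.04 F [ 2.  -0.6 -0.8]
 tgt (np.float64(0.559), np.float64(0.101), 0.1, 93.5) t [0.181, 0.469, -0.003] a [-0.001, -0.004, 1.178] rows 10.1
 tgt (np.float64(0.559), np.float64(0.101), 0.019, 93.5) t [0.181, 0.469, 0.078] a [-0.001, -0.004, 1.178] rows 1.6
```

Request:
step_arm(steps=[{"jaw": 0,"tx": 0.018,"ty": 0.047,"tz": -0.003,"ax": 0,"ay": 0,"az": 0.14},{"jaw": 0,"tx": 0.036,"ty": 0.094,"tz": -0.003,"ax": 0,"ay": 0,"az": 0.28},{"jaw": 0,"tx": 0.054,"ty": 0.141,"tz": -0.003,"ax": 0,"ay": 0,"az": 0.42},{"jaw": 0,"tx": 0.072,"ty": 0.188,"tz": -0.003,"ax": 0,"ay": 0,"az": 0.56},{"jaw": 0,"tx": 0.09,"ty": 0.235,"tz": -0.003,"ax": 0,"ay": 0,"az": 0.7},{"jaw": 0,"tx": 0.108,"ty": 0.281,"tz": -0.003,"ax": 0,"ay": 0,"az": 0.84},{"jaw": 0,"tx": 0.127,"ty": 0.328,"tz": -0.003,"ax": 0,"ay": 0,"az": 0.98},{"jaw": 0,"tx": 0.145,"ty": 0.375,"tz": -0.003,"ax": 0,"ay": 0,"az": 1.12}])

```text
time: 16.6
tool_pos: [0.5619, -0.0035, 0.1007]
ee_rot: [-3.14, -0.002, 1.691]
wrist_force: [0.5, -0.2, -1.1]
width: 0.0396
```

```bash
python3 - <<'E'
from go import *
a=T(.032,-.042).round(3)
go((*a,.1,93.5),(*a,.016,93.5))
E
```

```text
t 16.6 pos [ 0.5619 -0.0035  0.1007] rpy deg [-1.799e+02 -1.000e-01  9.690e+01] w 0.0396 F [ 0.5 -0.2 -1.1]
 tgt (np.float64(0.559), np.float64(0.101), 0.1, 93.5) t [0.104, 0.01, 0.001] a [-0.002, -0.002, 0.059] rows 2.1
 tgt (np.float64(0.559), np.float64(0.101), 0.016, 93.5) t [0.104, 0.01, 0.085] a [-0.002, -0.002, 0.059] rows 1.7
```

Request:
step_arm(steps=[{"jaw": 0,"tx": 0.05,"ty": 0.005,"tz": 0,"ax": 0,"ay": 0,"az": 0.059},{"jaw": 0,"tx": 0.1,"ty": 0.01,"tz": 0,"ax": 0,"ay": 0,"az": 0.059},{"jaw": 0,"tx": 0.104,"ty": 0.01,"tz": 0,"ax": 0,"ay": 0,"az": 0.059},{"jaw": 0,"tx": 0.104,"ty": 0.01,"tz": 0.03,"ax": 0,"ay": 0,"az": 0.059},{"jaw": 0,"tx": 0.104,"ty": 0.01,"tz": 0.055,"ax": 0,"ay": 0,"az": 0.059},{"jaw": 0,"tx": 0.104,"ty": 0.01,"tz": 0.072,"ax": 0,"ay": 0,"az": 0.059},{"jaw": 0,"tx": 0.104,"ty": 0.01,"tz": 0.082,"ax": 0,"ay": 0,"az": 0.059},{"jaw": 0,"tx": 0.104,"ty": 0.01,"tz": 0.085,"ax": 0,"ay": 0,"az": 0.059}])

```text
time: 17.4
tool_pos: [0.5582, 0.1005, 0.0149]
ee_rot: [-3.137, -0.002, 1.631]
wrist_force: [-4.0, -1.1, 5.7]
width: 0.0398
```

Request:
step_arm(steps=[{"jaw": 0,"tx": 0,"ty": 0,"tz": 0.002,"ax": 0,"ay": 0,"az": 0},{"jaw": 0.56,"tx": 0,"ty": 0,"tz": 0.002,"ax": 0,"ay": 0,"az": 0},{"jaw": 0.56,"tx": 0,"ty": 0,"tz": 0.002,"ax": 0,"ay": 0,"az": 0},{"jaw": 0.56,"tx": 0,"ty": 0,"tz": 0.002,"ax": 0,"ay": 0,"az": 0},{"jaw": 0.56,"tx": 0,"ty": 0,"tz": -0.03,"ax": 0,"ay": 0,"az": 0},{"jaw": 0.56,"tx": 0,"ty": 0,"tz": -0.06,"ax": 0,"ay": 0,"az": 0},{"jaw": 0.56,"tx": 0,"ty": 0,"tz": -0.095,"ax": 0,"ay": 0,"az": 0},{"jaw": 0.56,"tx": 0,"ty": 0,"tz": -0.095,"ax": 0,"ay": 0,"az": 0}])

```text
time: 18.2
tool_pos: [0.5627, 0.1006, 0.1166]
ee_rot: [3.133, -0.002, 1.631]
wrist_force: [0.1, 0.4, 0.2]
width: 0.0528
```

```bash
python3 - <<'E'
from go import *; from locks import *
for n in ("scene","top"):
    p,d=snapshot(n)
    print(find(n,p,d,"steel",(.601,-.282),.065))
    w=cloud(n,d);X,Y,Z=np.moveaxis(w,-1,0);m=(np.hypot(X-.602,Y+.283)<.065)&(Z>.018)&(Z<.04)
    print(rectfit(w,m))
go((.598,-.288,.11,53),(.598,-.288,.012,53))
E
```

```text
(array([ 598.4, -288.4]), array([33.1, 44.2]), 47.0, 282, array([ 604.9, -284.4]), 0.0256)
(array([ 606.2, -277.7]), array([73.1, 43. ]), 53.06, 460)
(array([ 594.8, -288.9]), array([32.6, 34.8]), 0.46, 174, array([ 598.9, -282.2]), 0.0245)
(array([ 603.5, -277.4]), array([73. , 39.9]), 53.72, 269)
t 18.3 pos [0.5595 0.1003 0.1111] rpy deg [-1.799e+02 -1.000e-01  9.350e+01] w 0.0528 F [-0.5  0.4 -0.3]
 tgt (0.598, -0.288, 0.11, 53) t [-0.39, 0.015, 0.0] a [-0.002, -0.001, 0.706] rows 7.8
 tgt (0.598, -0.288, 0.012, 53) t [-0.39, 0.015, 0.098] a [-0.002, -0.001, 0.706] rows 2.0
```

Request:
step_arm(steps=[{"jaw": 0.65,"tx": -0.391,"ty": 0.014,"tz": 0,"ax": 0,"ay": 0,"az": 0.7},{"jaw": 0.65,"tx": -0.391,"ty": 0.014,"tz": 0,"ax": 0,"ay": 0,"az": 0.7},{"jaw": 0.65,"tx": -0.391,"ty": 0.014,"tz": 0,"ax": 0,"ay": 0,"az": 0.7},{"jaw": 0.65,"tx": -0.391,"ty": 0.014,"tz": 0,"ax": 0,"ay": 0,"az": 0.7},{"jaw": 0.65,"tx": -0.391,"ty": 0.014,"tz": 0,"ax": 0,"ay": 0,"az": 0.7},{"jaw": 0.65,"tx": -0.391,"ty": 0.014,"tz": 0,"ax": 0,"ay": 0,"az": 0.7},{"jaw": 0.65,"tx": -0.391,"ty": 0.014,"tz": 0,"ax": 0,"ay": 0,"az": 0.7},{"jaw": 0.65,"tx": -0.391,"ty": 0.014,"tz": 0,"ax": 0,"ay": 0,"az": 0.7}])

```text
time: 19.1
tool_pos: [0.5957, -0.2914, 0.1074]
ee_rot: [-3.135, 0.0, 0.93]
wrist_force: [-0.0, 0.4, 0.5]
width: 0.0609
```

```bash
python3 - <<'E'
from go import *; from locks import *
p,d=snapshot("scene")
w=cloud("scene",d);X,Y,Z=np.moveaxis(w,-1,0);m=(np.hypot(X-.602,Y+.283)<.065)&(Z>.018)&(Z<.04)
print(rectfit(w,m))
go((.597,-.289,.11,53.4),(.597,-.289,.012,53.4))
save("s5",cv2.resize(p[150:390,180:480],(750,600)))
E
```

```text
(array([ 605.2, -279. ]), array([70.3, 42.3]), 55.24, 439)
t 19.1 pos [ 0.5952 -0.2982  0.1068] rpy deg [-179.8    0.3   53. ] w 0.061 F [-0.4 -3.4  0.5]
 tgt (0.597, -0.289, 0.11, 53.4) t [0.008, -0.004, -0.003] a [-0.003, 0.005, -0.008] rows 0.2
 tgt (0.597, -0.289, 0.012, 53.4) t [0.009, -0.004, 0.095] a [-0.003, 0.005, -0.008] rows 2.0
```

View pics/s5.png

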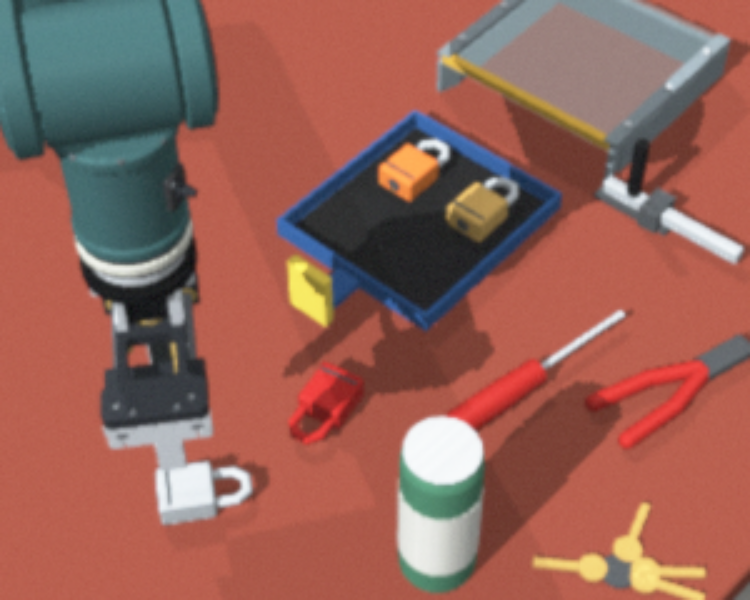

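Orange (410,170) and brass (480,210) lie flat in the tray. The steel one at (205,490) is directly below the gripper.

Request:
step_arm(steps=[{"jaw": 0.65,"tx": 0.009,"ty": -0.004,"tz": 0,"ax": 0,"ay": 0,"az": -0.008},{"jaw": 0.65,"tx": 0.009,"ty": -0.004,"tz": 0,"ax": 0,"ay": 0,"az": -0.008},{"jaw": 0.65,"tx": 0.009,"ty": -0.004,"tz": 0.03,"ax": 0,"ay": 0,"az": -0.008},{"jaw": 0.65,"tx": 0.009,"ty": -0.004,"tz": 0.055,"ax": 0,"ay": 0,"az": -0.008},{"jaw": 0.65,"tx": 0.009,"ty": -0.004,"tz": 0.08,"ax": 0,"ay": 0,"az": -0.008},{"jaw": 0.65,"tx": 0.009,"ty": -0.004,"tz": 0.09,"ax": 0,"ay": 0,"az": -0.008},{"jaw": 0.65,"tx": 0.009,"ty": -0.004,"tz": 0.094,"ax": 0,"ay": 0,"az": -0.008},{"jaw": 0.65,"tx": 0.009,"ty": -0.004,"tz": 0.094,"ax": 0,"ay": 0,"az": -0.008}])

```text
time: 19.95
tool_pos: [0.5972, -0.2878, 0.0129]
ee_rot: [-3.138, 0.004, 0.934]
wrist_force: [-0.7, 0.3, 0.5]
width: 0.0613
```

Request:
step_arm(steps=[{"jaw": 0,"tx": 0,"ty": 0,"tz": 0,"ax": 0,"ay": 0,"az": 0},{"jaw": 0,"tx": 0,"ty": 0,"tz": 0,"ax": 0,"ay": 0,"az": 0},{"jaw": 0,"tx": 0,"ty": 0,"tz": 0,"ax": 0,"ay": 0,"az": 0},{"jaw": 0,"tx": 0,"ty": 0,"tz": 0,"ax": 0,"ay": 0,"az": 0},{"jaw": 0,"tx": 0,"ty": 0,"tz": -0.03,"ax": 0,"ay": 0,"az": 0},{"jaw": 0,"tx": 0,"ty": 0,"tz": -0.06,"ax": 0,"ay": 0,"az": 0},{"jaw": 0,"tx": 0,"ty": 0,"tz": -0.085,"ax": 0,"ay": 0,"az": 0}])

```text
time: 20.65
tool_pos: [0.5975, -0.2878, 0.099]
ee_rot: [-3.139, 0.004, 0.933]
wrist_force: [1.1, -0.0, -2.0]
width: 0.0396
```

```bash
python3 - <<'E'
from go import *
a=T(-.058,.0).round(3); b=(.57,-.05)
go((*a,.105,93.5),(*a,.016,93.5))
E
```

```text
t 20.6 pos [ 0.5975 -0.2878  0.099 ] rpy deg [-179.8    0.3   53.5] w 0.0396 F [ 1.1 -0.  -2. ]
 tgt (np.float64(0.522), np.float64(0.008), 0.105, 93.5) t [0.193, -0.237, -0.006] a [-0.005, 0.003, -0.699] rows 6.1
 tgt (np.float64(0.522), np.float64(0.008), 0.016, 93.5) t [0.193, -0.236, 0.083] a [-0.005, 0.003, -0.699] rows 1.8
```

Request:
step_arm(steps=[{"jaw": 0,"tx": 0.029,"ty": -0.035,"tz": -0.006,"ax": 0,"ay": 0,"az": -0.1},{"jaw": 0,"tx": 0.058,"ty": -0.071,"tz": -0.006,"ax": 0,"ay": 0,"az": -0.22},{"jaw": 0,"tx": 0.087,"ty": -0.107,"tz": -0.006,"ax": 0,"ay": 0,"az": -0.35},{"jaw": 0,"tx": 0.116,"ty": -0.142,"tz": -0.006,"ax": 0,"ay": 0,"az": -0.48},{"jaw": 0,"tx": 0.145,"ty": -0.178,"tz": -0.006,"ax": 0,"ay": 0,"az": -0.6},{"jaw": 0,"tx": 0.17,"ty": -0.21,"tz": -0.006,"ax": 0,"ay": 0,"az": -0.69},{"jaw": 0,"tx": 0.19,"ty": -0.233,"tz": -0.006,"ax": 0,"ay": 0,"az": -0.699},{"jaw": 0,"tx": 0.193,"ty": -0.236,"tz": -0.006,"ax": 0,"ay": 0,"az": -0.699}])

```text
time: 21.45
tool_pos: [0.5216, 0.0109, 0.1047]
ee_rot: [-3.136, 0.0, 1.636]
wrist_force: [0.3, -0.3, -1.6]
width: 0.0399
```

```bash
python3 - <<'E'
from go import *
a=T(-.058,.0).round(3)
go((*a,.105,93.5),(*a,.016,93.5))
E
```

```text
t 21.4 pos [0.5216 0.0109 0.1047] rpy deg [-179.7    0.    93.8] w 0.0399 F [ 0.3 -0.3 -1.6]
 tgt (np.float64(0.522), np.float64(0.008), 0.105, 93.5) t [-0.003, 0.0, -0.0] a [-0.006, 0.0, 0.004] rows 0.1
 tgt (np.float64(0.522), np.float64(0.008), 0.016, 93.5) t [-0.003, 0.001, 0.089] a [-0.006, 0.0, 0.004] rows 1.8
```

Request:
step_arm(steps=[{"jaw": 0,"tx": -0.003,"ty": 0.001,"tz": 0.03,"ax": -0.006,"ay": 0,"az": 0.004},{"jaw": 0,"tx": -0.003,"ty": 0.001,"tz": 0.055,"ax": -0.006,"ay": 0,"az": 0.004},{"jaw": 0,"tx": -0.003,"ty": 0.001,"tz": 0.075,"ax": -0.006,"ay": 0,"az": 0.004},{"jaw": 0,"tx": -0.003,"ty": 0.001,"tz": 0.084,"ax": -0.006,"ay": 0,"az": 0.004},{"jaw": 0,"tx": -0.003,"ty": 0.001,"tz": 0.087,"ax": -0.006,"ay": 0,"az": 0.004},{"jaw": 0,"tx": -0.003,"ty": 0.001,"tz": 0.088,"ax": -0.006,"ay": 0,"az": 0.004}])

```text
time: 22.05
tool_pos: [0.5213, 0.0072, 0.0179]
ee_rot: [-3.138, 0.0, 1.632]
wrist_force: [-6.3, 0.4, 9.0]
width: 0.0399
```

Request:
step_arm(steps=[{"jaw": 0.56,"tx": 0,"ty": 0,"tz": 0,"ax": 0,"ay": 0,"az": 0},{"jaw": 0.56,"tx": 0,"ty": 0,"tz": 0,"ax": 0,"ay": 0,"az": 0},{"jaw": 0.56,"tx": 0,"ty": 0,"tz": 0,"ax": 0,"ay": 0,"az": 0},{"jaw": 0.56,"tx": 0,"ty": 0,"tz": -0.03,"ax": 0,"ay": 0,"az": 0},{"jaw": 0.56,"tx": 0,"ty": 0,"tz": -0.06,"ax": 0,"ay": 0,"az": 0},{"jaw": 0.56,"tx": 0,"ty": 0,"tz": -0.095,"ax": 0,"ay": 0,"az": 0},{"jaw": 0.56,"tx": 0,"ty": 0,"tz": -0.095,"ax": 0,"ay": 0,"az": 0}])

```text
time: 22.75
tool_pos: [0.5255, 0.0068, 0.1191]
ee_rot: [3.133, 0.002, 1.631]
wrist_force: [0.7, 0.0, 0.9]
width: 0.0525
```

```bash
python3 - <<'E'
from go import *; from fit import *
o=get_obs(); g=TG
go((*g,.14,3.5))
for n in ("scene","top"):
    p,d=snapshot(n); w=cloud(n,d);X,Y,Z=np.moveaxis(w,-1,0);pi=p.astype(int)
    m=(pi[...,0]>150)&(pi[...,1]>120)&(pi[...,2]<110)&(abs(X-.525)<.04)&(Y<-.06)&(Y>-.12)&(Z>.02)&(Z<.07)
    print(n,"grip",m.sum(),rectfit(w,m) if m.any() else 0)
    if n=="scene": save("s6",cv2.resize(p[170:300,270:430],(730,600)))
E
```

```text
t 22.8 pos [0.5255 0.0068 0.1191] rpy deg [1.795e+02 1.000e-01 9.350e+01] w 0.0525 F [0.7 0.  0.9]
 tgt (np.float64(0.528), np.float64(-0.0835), 0.14, 3.5) t [-0.09, -0.003, -0.021] a [0.009, -0.005, 1.57] rows 10.5
scene grip 226 (array([527.7, -87.4]), array([45.6, 13.3]), 4.6, 226)
top grip 86 (array([525.4, -84.8]), array([43.4, 10.6]), 0.7, 86)
```

View pics/s6.png

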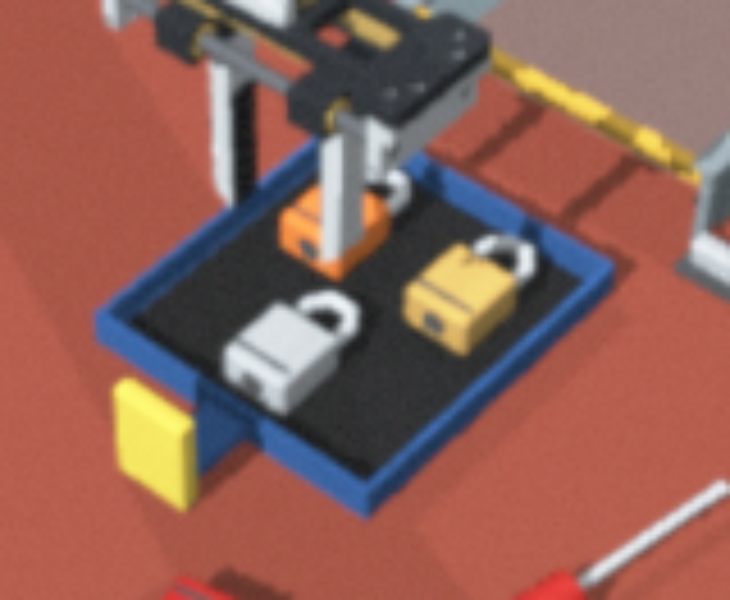

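All three lie flat with gaps between them: orange (335,225), brass (465,295) and steel (285,350). Now back to the grip plate.

Request:
step_arm(steps=[{"jaw": 0.42,"tx": -0.09,"ty": -0.003,"tz": -0.021,"ax": 0.009,"ay": -0.005,"az": 1.57},{"jaw": 0.42,"tx": -0.09,"ty": -0.003,"tz": -0.021,"ax": 0.009,"ay": -0.005,"az": 1.57},{"jaw": 0.42,"tx": -0.09,"ty": -0.003,"tz": -0.021,"ax": 0.009,"ay": -0.005,"az": 1.57},{"jaw": 0.42,"tx": -0.09,"ty": -0.003,"tz": -0.021,"ax": 0.009,"ay": -0.005,"az": 1.57},{"jaw": 0.42,"tx": -0.09,"ty": -0.003,"tz": -0.021,"ax": 0.009,"ay": -0.005,"az": 1.57},{"jaw": 0.42,"tx": -0.09,"ty": -0.003,"tz": -0.021,"ax": 0.009,"ay": -0.005,"az": 1.57},{"jaw": 0.42,"tx": -0.09,"ty": -0.003,"tz": -0.021,"ax": 0.009,"ay": -0.005,"az": 1.57},{"jaw": 0.42,"tx": -0.09,"ty": -0.003,"tz": -0.021,"ax": 0.009,"ay": -0.005,"az": 1.57}])

```text
time: 23.65
tool_pos: [0.5237, -0.0827, 0.1323]
ee_rot: [-3.135, 0.011, 0.425]
wrist_force: [-0.1, 0.3, 0.9]
width: 0.0391
```

```bash
python3 -c "
from go import *
go((*TG,.13,3.5),(*TG,.044,3.5))"
```

```text
t 23.6 pos [ 0.5237 -0.0827  0.1323] rpy deg [-179.6    0.6   24.4] w 0.0391 F [-0.1  0.3  0.9]
 tgt (np.float64(0.528), np.float64(-0.0835), 0.13, 3.5) t [0.004, 0.003, 0.002] a [-0.004, 0.012, 0.364] rows 2.4
 tgt (np.float64(0.528), np.float64(-0.0835), 0.044, 3.5) t [0.005, 0.003, 0.088] a [-0.004, 0.012, 0.364] rows 1.7
```

Request:
step_arm(steps=[{"jaw": 0.42,"tx": 0.004,"ty": 0.003,"tz": 0.002,"ax": -0.004,"ay": 0.012,"az": 0.364},{"jaw": 0.42,"tx": 0.004,"ty": 0.003,"tz": 0.002,"ax": -0.004,"ay": 0.012,"az": 0.364},{"jaw": 0.42,"tx": 0.004,"ty": 0.003,"tz": 0.002,"ax": -0.004,"ay": 0.012,"az": 0.364},{"jaw": 0.42,"tx": 0.004,"ty": 0.003,"tz": 0.002,"ax": -0.004,"ay": 0.012,"az": 0.364},{"jaw": 0.42,"tx": 0.005,"ty": 0.003,"tz": 0.04,"ax": -0.004,"ay": 0.012,"az": 0.364},{"jaw": 0.42,"tx": 0.005,"ty": 0.003,"tz": 0.07,"ax": -0.004,"ay": 0.012,"az": 0.364},{"jaw": 0.42,"tx": 0.005,"ty": 0.003,"tz": 0.088,"ax": -0.004,"ay": 0.012,"az": 0.364},{"jaw": 0.42,"tx": 0.005,"ty": 0.003,"tz": 0.088,"ax": -0.004,"ay": 0.012,"az": 0.364}])

```text
time: 24.45
tool_pos: [0.5248, -0.0824, 0.0395]
ee_rot: [-3.138, 0.009, 0.063]
wrist_force: [-0.6, 0.2, -0.2]
width: 0.0397
```

Request:
step_arm(steps=[{"jaw": 0,"tx": 0,"ty": 0,"tz": 0,"ax": 0,"ay": 0,"az": 0},{"jaw": 0,"tx": 0,"ty": 0,"tz": 0,"ax": 0,"ay": 0,"az": 0},{"jaw": 0,"tx": 0,"ty": 0,"tz": 0,"ax": 0,"ay": 0,"az": 0},{"jaw": 0,"tx": 0,"ty": 0,"tz": 0,"ax": 0,"ay": 0,"az": 0}])

```text
time: 24.85
tool_pos: [0.5257, -0.0838, 0.0407]
ee_rot: [3.141, 0.007, 0.063]
wrist_force: [-0.4, -2.7, 0.6]
width: 0.0121
```

```bash
python3 -c "
from go import *
o=get_obs();g=np.array(o['tool_pos']);h=np.array([.5137,.1675]); print('dir',h-g[:2],np.degrees(np.arctan2(*(h-g[:2]))))
go((h[0],h[1],g[2],3.6))"
```

```text
dir [-0.01202395  0.25134035] -2.7389029914074565
t 24.9 pos [ 0.5257 -0.0838  0.0407] rpy deg [180.    0.4   3.6] w 0.0121 F [-0.4 -2.7  0.6]
 tgt (np.float64(0.5137), np.float64(0.1675), np.float64(0.04066351961682059), 3.6) t [0.004, -0.252, -0.0] a [0.0, 0.007, 0.0] rows 5.0
```

Request:
step_arm(steps=[{"jaw": 0,"tx": 0,"ty": -0.01,"tz": -0.001,"ax": 0,"ay": 0,"az": 0},{"jaw": 0,"tx": 0,"ty": -0.025,"tz": -0.001,"ax": 0,"ay": 0,"az": 0},{"jaw": 0,"tx": 0,"ty": -0.04,"tz": -0.001,"ax": 0,"ay": 0,"az": 0},{"jaw": 0,"tx": 0,"ty": -0.055,"tz": -0.001,"ax": 0,"ay": 0,"az": 0},{"jaw": 0,"tx": 0,"ty": -0.07,"tz": -0.001,"ax": 0,"ay": 0,"az": 0},{"jaw": 0,"tx": 0,"ty": -0.085,"tz": -0.001,"ax": 0,"ay": 0,"az": 0},{"jaw": 0,"tx": 0,"ty": -0.095,"tz": -0.001,"ax": 0,"ay": 0,"az": 0},{"jaw": 0,"tx": 0,"ty": -0.1,"tz": -0.001,"ax": 0,"ay": 0,"az": 0}])

```text
time: 25.65
tool_pos: [0.519, 0.0174, 0.0414]
ee_rot: [3.141, 0.008, 0.064]
wrist_force: [-0.1, -3.0, -3.6]
width: 0.012
```

```bash
python3 - <<'E'
from go import *
go((.5103,.168,.041,3.6))
p,d=snapshot("top"); save("s7",cv2.resize(p[165:325,120:320],(750,600)))
E
```

```text
t 25.6 pos [0.519  0.0174 0.0414] rpy deg [180.    0.4   3.7] w 0.012 F [-0.1 -3.  -3.6]
 tgt (0.5103, 0.168, 0.041, 3.6) t [0.001, -0.151, 0.0] a [0.0, 0.008, 0.002] rows 3.0
```

View pics/s7.png

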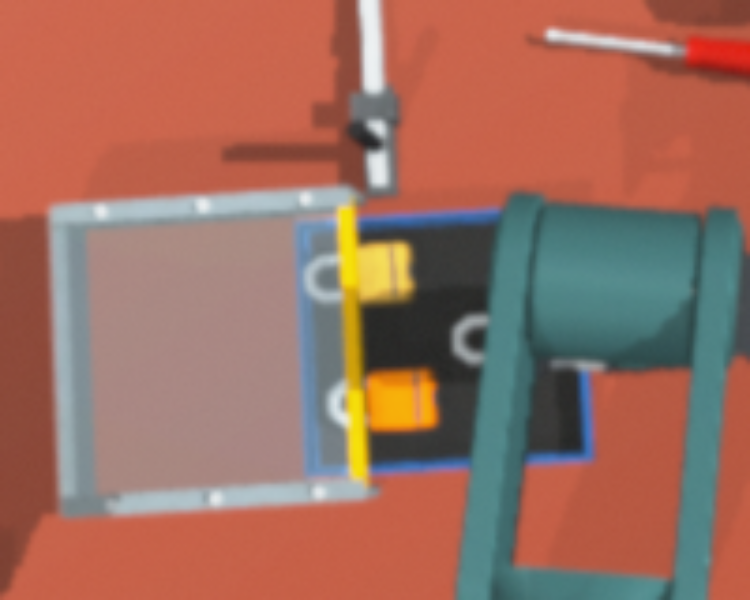

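The tray has entered the mouth squarely (front edge at crop x≈305) and the force is low, so I'll keep pushing.

Request:
step_arm(steps=[{"jaw": 0,"tx": 0,"ty": -0.015,"tz": 0,"ax": 0,"ay": 0,"az": 0},{"jaw": 0,"tx": 0,"ty": -0.032,"tz": 0,"ax": 0,"ay": 0,"az": 0},{"jaw": 0,"tx": 0,"ty": -0.05,"tz": 0,"ax": 0,"ay": 0,"az": 0},{"jaw": 0,"tx": 0,"ty": -0.068,"tz": 0,"ax": 0,"ay": 0,"az": 0},{"jaw": 0,"tx": 0,"ty": -0.085,"tz": 0,"ax": 0,"ay": 0,"az": 0},{"jaw": 0,"tx": 0,"ty": -0.102,"tz": 0,"ax": 0,"ay": 0,"az": 0},{"jaw": 0,"tx": 0,"ty": -0.118,"tz": 0,"ax": 0,"ay": 0,"az": 0},{"jaw": 0,"tx": 0,"ty": -0.128,"tz": 0,"ax": 0,"ay": 0,"az": 0}])

```text
time: 26.5
tool_pos: [0.5104, 0.1462, 0.0412]
ee_rot: [-3.141, 0.008, 0.065]
wrist_force: [-0.5, -3.1, -4.2]
width: 0.0118
```

Request:
step_arm(steps=[{"jaw": 0,"tx": 0,"ty": -0.006,"tz": 0,"ax": 0,"ay": 0,"az": 0},{"jaw": 0,"tx": 0,"ty": -0.012,"tz": 0,"ax": 0,"ay": 0,"az": 0},{"jaw": 0,"tx": 0,"ty": -0.018,"tz": 0,"ax": 0,"ay": 0,"az": 0},{"jaw": 0,"tx": 0,"ty": -0.021,"tz": 0,"ax": 0,"ay": 0,"az": 0},{"jaw": 0,"tx": 0,"ty": -0.023,"tz": 0,"ax": 0,"ay": 0,"az": 0}])

```text
time: 27.0
tool_pos: [0.5089, 0.1692, 0.0412]
ee_rot: [-3.141, 0.009, 0.065]
wrist_force: [0.2, -2.5, -4.7]
width: 0.0118
```

Request:
step_arm(steps=[{"jaw": 0,"tx": 0,"ty": -0.002,"tz": 0,"ax": 0,"ay": 0,"az": 0},{"jaw": 0,"tx": 0,"ty": -0.004,"tz": 0,"ax": 0,"ay": 0,"az": 0},{"jaw": 0,"tx": 0,"ty": -0.004,"tz": 0,"ax": 0,"ay": 0,"az": 0}])

```text
time: 27.3
tool_pos: [0.5102, 0.1703, 0.042]
ee_rot: [3.136, 0.006, 0.064]
wrist_force: [2.7, -9.6, -1.6]
width: 0.0116
```

Force is rising at y≈0.170, so this is the stop. One more gentle press to confirm it.

Request:
step_arm(steps=[{"jaw": 0,"tx": 0,"ty": -0.004,"tz": 0,"ax": 0,"ay": 0,"az": 0},{"jaw": 0,"tx": 0,"ty": -0.004,"tz": 0,"ax": 0,"ay": 0,"az": 0},{"jaw": 0,"tx": 0,"ty": -0.004,"tz": 0,"ax": 0,"ay": 0,"az": 0}])

```text
time: 27.6
tool_pos: [0.5102, 0.1704, 0.0426]
ee_rot: [3.129, 0.007, 0.063]
wrist_force: [-0.2, -12.5, -0.1]
width: 0.012
```

Request:
step_arm(steps=[{"jaw": 0.4,"tx": 0,"ty": 0.0,"tz": 0,"ax": 0,"ay": 0,"az": 0},{"jaw": 0.4,"tx": 0,"ty": 0.0,"tz": 0,"ax": 0,"ay": 0,"az": 0},{"jaw": 0.4,"tx": 0,"ty": 0.0,"tz": 0,"ax": 0,"ay": 0,"az": 0},{"jaw": 0.4,"tx": 0,"ty": 0.0,"tz": -0.04,"ax": 0,"ay": 0,"az": 0},{"jaw": 0.4,"tx": 0,"ty": 0.0,"tz": -0.08,"ax": 0,"ay": 0,"az": 0},{"jaw": 0.4,"tx": 0,"ty": 0.0,"tz": -0.12,"ax": 0,"ay": 0,"az": 0},{"jaw": 0.4,"tx": 0,"ty": 0.0,"tz": -0.13,"ax": 0,"ay": 0,"az": 0}])

```text
time: 28.3
tool_pos: [0.5137, 0.1736, 0.1791]
ee_rot: [3.132, -0.005, 0.064]
wrist_force: [-0.2, -1.2, 0.6]
width: 0.0375
```

```bash
python3 -c "
from go import *
go((.649,.214,.16,93.5),(.649,.214,.075,93.5))"
```

```text
t 28.3 pos [0.5137 0.1736 0.1791] rpy deg [179.5  -0.3   3.7] w 0.0375 F [-0.2 -1.2  0.6]
 tgt (0.649, 0.214, 0.16, 93.5) t [0.138, -0.032, 0.019] a [0.011, 0.004, -1.568] rows 10.5
 tgt (0.649, 0.214, 0.075, 93.5) t [0.137, -0.033, 0.104] a [0.011, 0.004, -1.568] rows 1.7
```

Request:
step_arm(steps=[{"jaw": 0.5,"tx": 0.137,"ty": -0.033,"tz": 0.01,"ax": 0.011,"ay": 0.004,"az": -1.568},{"jaw": 0.5,"tx": 0.137,"ty": -0.033,"tz": 0.01,"ax": 0.011,"ay": 0.004,"az": -1.568},{"jaw": 0.5,"tx": 0.137,"ty": -0.033,"tz": 0.01,"ax": 0.011,"ay": 0.004,"az": -1.568},{"jaw": 0.5,"tx": 0.137,"ty": -0.033,"tz": 0.01,"ax": 0.011,"ay": 0.004,"az": -1.568},{"jaw": 0.5,"tx": 0.137,"ty": -0.033,"tz": 0.01,"ax": 0.011,"ay": 0.004,"az": -1.568},{"jaw": 0.5,"tx": 0.137,"ty": -0.033,"tz": 0.01,"ax": 0.011,"ay": 0.004,"az": -1.568},{"jaw": 0.5,"tx": 0.137,"ty": -0.033,"tz": 0.01,"ax": 0.011,"ay": 0.004,"az": -1.568},{"jaw": 0.5,"tx": 0.137,"ty": -0.033,"tz": 0.01,"ax": 0.011,"ay": 0.004,"az": -1.568}])

```text
time: 29.1
tool_pos: [0.648, 0.216, 0.168]
ee_rot: [-3.141, 0.003, 1.27]
wrist_force: [0.0, 0.0, -0.7]
width: 0.0469
```

```bash
python3 - <<'E'
from go import *; from fit import *
go((.649,.214,.16,93.5),(.649,.214,.074,93.5))
p,d=snapshot("scene"); w=cloud("scene",d);X,Y,Z=np.moveaxis(w,-1,0);pi=p.astype(int)
m=(pi[...,0]>150)&(pi[...,1]>120)&(pi[...,2]<110)&(abs(X-.515)<.05)&(Y<.2)&(Y>.1)&(Z>.02)&(Z<.07);print(np.nanmedian(w[m],0),m.sum(),"before .5158 .1625 .0424")
save("s8",cv2.resize(p[120:260,330:490],(685,600)))
E
```

```text
t 29.1 pos [0.648 0.216 0.168] rpy deg [-180.     0.2   72.8] w 0.0469 F [ 0.   0.  -0.7]
 tgt (0.649, 0.214, 0.16, 93.5) t [-0.002, 0.002, 0.008] a [-0.001, 0.003, -0.362] rows 2.4
 tgt (0.649, 0.214, 0.074, 93.5) t [-0.001, 0.002, 0.094] a [-0.001, 0.003, -0.362] rows 1.7
[0.51473441 0.16499576 0.03984574] 193 before .5158 .1625 .0424
```

View pics/s8.png

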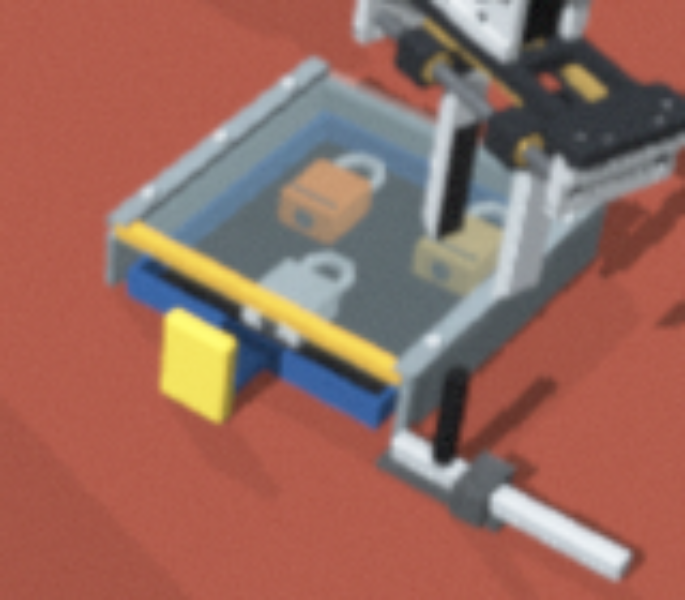

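The tray is fully home with the locks still flat under the cover, and the knob at (455,415) is fully back. Grasping the knob.

Request:
step_arm(steps=[{"jaw": 0.5,"tx": -0.001,"ty": 0.002,"tz": 0,"ax": 0,"ay": 0.003,"az": -0.362},{"jaw": 0.5,"tx": -0.001,"ty": 0.002,"tz": 0,"ax": 0,"ay": 0.003,"az": -0.362},{"jaw": 0.5,"tx": -0.001,"ty": 0.002,"tz": 0,"ax": 0,"ay": 0.003,"az": -0.362},{"jaw": 0.5,"tx": -0.001,"ty": 0.002,"tz": 0.035,"ax": 0,"ay": 0.003,"az": -0.362},{"jaw": 0.5,"tx": -0.001,"ty": 0.002,"tz": 0.07,"ax": 0,"ay": 0.003,"az": -0.362},{"jaw": 0.5,"tx": -0.001,"ty": 0.002,"tz": 0.09,"ax": 0,"ay": 0.003,"az": -0.362},{"jaw": 0.5,"tx": -0.001,"ty": 0.002,"tz": 0.093,"ax": 0,"ay": 0.003,"az": -0.362},{"jaw": 0.3,"tx": -0.001,"ty": 0.002,"tz": 0.093,"ax": 0,"ay": 0.003,"az": -0.362}])

```text
time: 29.95
tool_pos: [0.6488, 0.2143, 0.074]
ee_rot: [-3.139, -0.0, 1.635]
wrist_force: [0.2, -0.1, 0.3]
width: 0.0419
```

Request:
step_arm(steps=[{"jaw": 0,"tx": 0,"ty": 0,"tz": 0,"ax": 0,"ay": 0,"az": 0},{"jaw": 0,"tx": 0,"ty": 0,"tz": 0,"ax": 0,"ay": 0,"az": 0},{"jaw": 0,"tx": 0,"ty": 0,"tz": 0,"ax": 0,"ay": 0,"az": 0},{"jaw": 0,"tx": 0,"ty": 0,"tz": 0,"ax": 0,"ay": 0,"az": 0},{"jaw": 0,"tx": 0,"ty": -0.015,"tz": 0,"ax": 0,"ay": 0,"az": 0},{"jaw": 0,"tx": 0,"ty": -0.03,"tz": 0,"ax": 0,"ay": 0,"az": 0},{"jaw": 0,"tx": 0,"ty": -0.045,"tz": 0,"ax": 0,"ay": 0,"az": 0},{"jaw": 0,"tx": 0,"ty": -0.058,"tz": 0,"ax": 0,"ay": 0,"az": 0}])

```text
time: 30.75
tool_pos: [0.5919, 0.2106, 0.0755]
ee_rot: [3.14, -0.001, 1.635]
wrist_force: [2.1, -0.1, 1.3]
width: 0.0129
```

Moved 57 of 80 mm; going on to the end stop.

Request:
step_arm(steps=[{"jaw": 0,"tx": 0,"ty": -0.01,"tz": 0,"ax": 0,"ay": 0,"az": 0},{"jaw": 0,"tx": 0,"ty": -0.018,"tz": 0,"ax": 0,"ay": 0,"az": 0},{"jaw": 0,"tx": 0,"ty": -0.022,"tz": 0,"ax": 0,"ay": 0,"az": 0},{"jaw": 0,"tx": 0,"ty": -0.025,"tz": 0,"ax": 0,"ay": 0,"az": 0},{"jaw": 0,"tx": 0,"ty": -0.026,"tz": 0,"ax": 0,"ay": 0,"az": 0},{"jaw": 0,"tx": 0,"ty": -0.026,"tz": 0,"ax": 0,"ay": 0,"az": 0}])

```text
time: 31.35
tool_pos: [0.5689, 0.2091, 0.0755]
ee_rot: [3.133, -0.001, 1.634]
wrist_force: [7.5, 1.0, -6.2]
width: 0.0132
```

Request:
step_arm(steps=[{"jaw": 0,"tx": 0,"ty": -0.004,"tz": 0,"ax": 0,"ay": 0,"az": 0},{"jaw": 0,"tx": 0,"ty": -0.004,"tz": 0,"ax": 0,"ay": 0,"az": 0},{"jaw": 0,"tx": 0,"ty": -0.004,"tz": 0,"ax": 0,"ay": 0,"az": 0}])

```text
time: 31.65
tool_pos: [0.5689, 0.2091, 0.0755]
ee_rot: [3.125, -0.002, 1.634]
wrist_force: [11.4, 2.0, -7.1]
width: 0.0131
```

Request:
step_arm(steps=[{"jaw": 0.5,"tx": 0,"ty": 0,"tz": 0,"ax": 0,"ay": 0,"az": 0},{"jaw": 0.5,"tx": 0,"ty": 0,"tz": 0,"ax": 0,"ay": 0,"az": 0},{"jaw": 0.5,"tx": 0,"ty": 0,"tz": 0,"ax": 0,"ay": 0,"az": 0},{"jaw": 0.5,"tx": 0,"ty": 0,"tz": -0.05,"ax": 0,"ay": 0,"az": 0},{"jaw": 0.5,"tx": 0,"ty": 0,"tz": -0.1,"ax": 0,"ay": 0,"az": 0},{"jaw": 0.5,"tx": -0.1,"ty": -0.05,"tz": -0.14,"ax": 0,"ay": 0,"az": 0},{"jaw": 0.5,"tx": -0.2,"ty": -0.1,"tz": -0.14,"ax": 0,"ay": 0,"az": 0},{"jaw": 0.5,"tx": -0.2,"ty": -0.15,"tz": -0.14,"ax": 0,"ay": 0,"az": 0}])

```text
time: 32.45
tool_pos: [0.4972, 0.0799, 0.204]
ee_rot: [3.123, -0.001, 1.634]
wrist_force: [-0.0, -0.5, -0.6]
width: 0.0468
```

```bash
python3 - <<'E'
from go import *; from fit import *
go()
p,d=snapshot("scene"); w=cloud("scene",d);X,Y,Z=np.moveaxis(w,-1,0);pi=p.astype(int)
m=(pi[...,0]>150)&(pi[...,1]>120)&(pi[...,2]<110)&(abs(X-.515)<.05)&(Y<.2)&(Y>.1)&(Z>.02)&(Z<.07);print(np.nanmedian(w[m],0),m.sum(),"before .5158 .1625 .0424")
k=(X>.53)&(X<.72)&(abs(Y-.21)<.03)&(Z>.055)&(Z<.1)&(pi.sum(-1)<200);print("knob",np.nanmedian(w[k],0),k.sum(),"drawn was .651")
save("s9",cv2.resize(p[120:400,330-230:490],(780,560)))
E
```

```text
t 32.5 pos [0.4972 0.0799 0.204 ] rpy deg [ 1.789e+02 -1.000e-01  9.360e+01] w 0.0468 F [-0.  -0.5 -0.6]
[0.51447474 0.1652324  0.03941433] 196 before .5158 .1625 .0424
knob [0.57232286 0.20698774 0.07453748] 61 drawn was .651
```

View pics/s9.png

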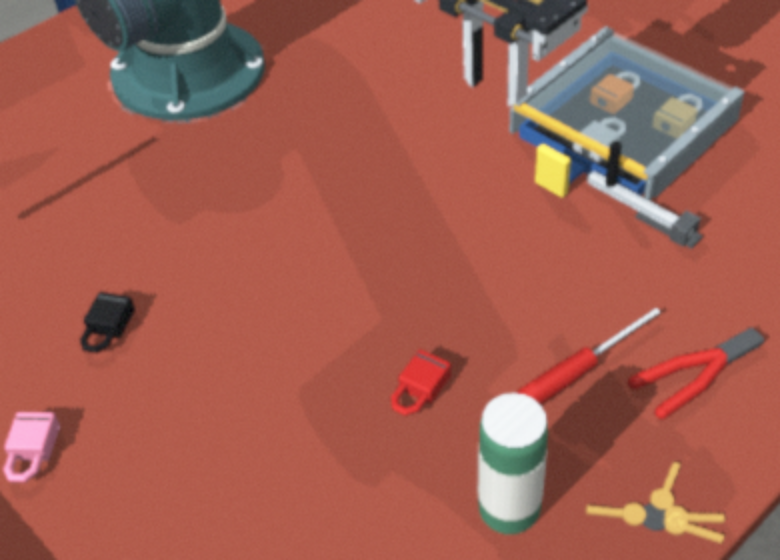

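The bolt is across (knob at 613,165), with the tray home behind it and the locks flat at (613,92), (677,115) and (603,133). The bystanders and look-alikes haven't moved.

```bash
python3 -c "
from bench import *
print(close_job())"
```

```text
the job is handed in; nothing more can be done
None
```

The job is done and handed in at about 32 s of the 192 s allowed. I drew the bolt back, pulled the tray right out, and laid the three padlocks present (orange, brass, steel; there was no green one) flat and apart in it. I then pushed the tray home and shot the bolt.

Last checks:
- **Tray:** it stopped firmly against the back stop, with the force rising to about 12 N. The grip plate ended 2–3 mm further in than at the start, within camera error or a little slack at the start.
- **Bolt:** it travelled 80.1 mm to its end stop.
- **Final picture:** the locks lie flat and separate under the cover. The screwdriver, can, pliers and look-alike locks look undisturbed, and the gripper was clear of everything.
- **Disagreements:** the two cameras differed by about 2–5 mm, so I used values between them, backed by contact. No check failed.

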